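# Steady the tile rack and fill its lane

### The arm

A 7-joint arm with a two-finger parallel gripper is mounted at the origin on the work surface. World frame = base frame: x ahead of the robot, y to its left, z up, the work surface at z = 0. Lengths are in m, angles in degrees, forces in N, time in s.
With the tool pointing down it reaches from about 0.425 to 0.875 m from the base axis. Payload 8.4 kg.
Tool frame: the origin (TCP) lies on the centre line of the jaws, within the pads' length; the fingertips stand 11 mm ahead of it and the grasp point (between the pads) lies 8 mm behind it (finger_overhang is the distance from the TCP to the fingertips, in m); y points along the fingers, z is the direction in which the jaws open and shut, and the axes are right-handed (so a half turn about y gives the same grasp; the last joint's range is limited). The gripper opens to 85 mm and grips with 20 to 120 N. Pads are 22 mm wide; open, the fingers measure 114 mm over their backs; the gripper's body (76 mm by 85 mm) begins 54 mm behind the grasp point. The pads swing forward as they close: fully open they stand 13 mm farther back than shut.
Start: joints at [63.472, 19.091, 2.286, 83.961, -0.768, 76.965, -3.352], TCP at [0.231, -0.607, 0.242] pointing down, gripper open.
Joint ranges: [-147.57, 147.57], [-21.85, 119.76], [-74.77, 79.35], [14.55, 137.4], [-85.83, 265.84], [4.83, 119.75], [-152.11, 152.11]. Speed limits (degrees/s): [127.2, 127.2, 159.86, 159.86, 180, 180, 180].

### API

Orientations are given as [roll, pitch, yaw] about the fixed x, y, z axes, in that order (R = Rz(yaw) Ry(pitch) Rx(roll)).
In Python, from station import * gives the robot as it stands.
- The arm moves only by the tool jog_arm, never from a script. Its argument "moves" is a list of rows, each a list of 3 entries, a list of its own where there are three numbers: the shift along the tool's x, y, z in units of 25 mm (1.0 is 25 mm), then the turn about the tool's y in units of 5 degrees (1.0 is 5 degrees), then the closure, from 0 (fully open) to 1 (shut). In form: [[[x, y, z], spin, claw], ...]. A call has 1 to 20 rows; each row shifts and turns the commanded pose from where the row before left it, along the tool's axes as they then stand; what a row does not reach is not made up. A row lasts 1/12 s, in which the tool goes at most 41.7 mm and 7.16 degrees, less where a joint would pass 70% of its speed; a pose out of reach is approached as far as the arm can. A call is refused whole if a number of a shift passes 1 or a number of a turn 1, either way. A call with a gripper value outside its range is refused whole. The fingers move at their own pace and stop on an object; "newtons" is the grip in N (left out, the last holds). Time passes only in rows, so rows that do not move let the fingers close. It gives the time, the measured TCP pose, the force and the opening at its end, in the units of the state.
- read_state(): the state, without advancing time (a new reading comes with each control period).
- snapshot(name): name is "scene" or "top" or "wrist"; returns the picture (480x640x3 uint8, red, green, blue); there is no depth.
- camera_params(name): a dict with "fov_y" (degrees; the focal length in pixels is half the picture's height over the tangent of half this angle, whatever the lens; pixels are square), "cx", "cy" (the principal point, pixels), "R" (3x3) and "t" (3): a world point X has camera coordinates R X + t. Camera axes: x right, y down, z forward; pixel columns grow to the right and rows downward; lengths in m; the calibration is good to about 2 mm. A picture is of the moment at which its call begins: read the wrist's pose just before it. camera_params takes no time and is no camera call; for the wrist camera it gives the pose at the moment of the call.
- finish_job(): hands the job in, once; it reports no verdict.
The state is a dict: "clock": time; "joint_pos": joint angles; "dq": joint speeds; "joint_efforts": joint torques, N m; "tool_pos": TCP position; "eef_rot": TCP orientation; "wrist_force": force on the tool from outside, world axes, zero at the start; "moment": the same for the moment, N m; "grip_width": opening from 0.0 (shut) to 1.0 (fully open).
Only numpy, scipy, OpenCV 4.12 (cv2) and the standard library are available. Lean on these libraries where they do the work, as an engineer would, in place of code of your own. Each camera call takes 0.05 s, during which the arm holds its last target.

### The job

The little gravity rack on the bench rocks because one foot hangs in the air. Slide the tile-strip shims under that foot one by one until it stops rocking, and prove it by pressing down on the steel pad over that corner for a second, while all the cartons are still on the bench. Only then put every carton lengthwise into the rack's sloped lane, so that they slide down and queue up against the stop with no gaps, the rack standing steady under the load, and leave the jar, tool cup and clay panel where they are.

Things in the scene. Friction and masses are not known exactly. Their poses are not given: they have to be found in the camera images.
- rack_base: Fixed footprint of the small grey steel gravity rack. Origin: centre of its four feet, on the bench. x points to its far side, y to the high end of its lane (left), z up. Feet at x = -100 or +100, y = -150 or +150 mm; outline x -120..120, y -170..170; long edge bars 54 to 70 mm above the bench. Near side (-x) faces the robot, turned by up to 0.2 rad.
- rack (a joint): How far the rack has rocked about the diagonal through its feet at (-100, 150) and (100, -150), rad. 0: empty, short foot hanging. Grows as the corner over the short foot sinks (166 mm from the diagonal: 0.01 rad = 1.7 mm), up to 0.142 (foot on bare bench). 2 N on that corner, or the loaded cartons, tip it unless shimmed; unloaded it swings back to 0.
- short_foot (a point): Centre of the underside of the short foot (round, 40 mm across) at (-100, -150) of rack_base. Unloaded it hangs 24 mm over the bench: three shims (21 mm) and 3 mm clearance. Sometimes shim0 is already under it, so two more are wanted. Slide shims in flat, best from the near side, along rack_base x. Fully shimmed it still sinks 3 mm (0.02 rad); one short, 10 mm (0.06 rad).
- corner_pad: Square steel plate 46 x 46 x 8 mm on top of the rack's corner straight above the short foot: the place to press. Origin: centre of its underside; its top is 8 mm higher, about 94 mm above the bench. Not part of the lane.
- lane: Sloped roller lane on the rack, falling 14 degrees from the left end to the stop. Origin: foot of the stop's face, mid-width, on the rollers (62 mm above the bench), at (-40, -155) of rack_base. y: up along the lane (325 mm long); z: square to the rollers, up; x: across. Slick (friction about 0.1): cartons slide by themselves. 55 mm wide between rails 12 mm high, 6 mm thick; stop 28 mm high.
- shim0: Shim: flat terracotta tile strip 140 x 40 x 7 mm, length along its x, 85 g, all alike. Origin: centre of its underside. If present it lies under the short foot at the start.
- shim1: Shim: flat terracotta tile strip 140 x 40 x 7 mm, length along its x, 85 g, all alike. Origin: centre of its underside. Lies flat on the bench to the right of the rack at the start; some may be absent, but with shim0 there are always at least three.
- shim2: Shim: flat terracotta tile strip 140 x 40 x 7 mm, length along its x, 85 g, all alike. Origin: centre of its underside. Lies flat on the bench to the right of the rack at the start; some may be absent, but with shim0 there are always at least three.
- shim3: Shim: flat terracotta tile strip 140 x 40 x 7 mm, length along its x, 85 g, all alike. Origin: centre of its underside. Lies flat on the bench to the right of the rack at the start; some may be absent, but with shim0 there are always at least three.
- shim4: Shim: flat terracotta tile strip 140 x 40 x 7 mm, length along its x, 85 g, all alike. Origin: centre of its underside. Lies flat on the bench to the right of the rack at the start; some may be absent, but with shim0 there are always at least three.
- carton1: Small cardboard carton of mosaic tiles with a paper band, 70 (its x) x 50 (y) x 45 (z) mm, about 0.3 kg. Origin: centre of its underside. On the bench at the start; one of the four may be absent.
- carton1_center (a point): Centre of carton1, 22.5 mm above its origin.
- carton2: Small cardboard carton of mosaic tiles with a paper band, 70 (its x) x 50 (y) x 45 (z) mm, about 0.3 kg. Origin: centre of its underside. On the bench at the start; one of the four may be absent.
- carton2_center (a point): Centre of carton2, 22.5 mm above its origin.
- carton3: Small cardboard carton of mosaic tiles with a paper band, 70 (its x) x 50 (y) x 45 (z) mm, about 0.3 kg. Origin: centre of its underside. On the bench at the start; one of the four may be absent.
- carton3_center (a point): Centre of carton3, 22.5 mm above its origin.
- carton4: Small cardboard carton of mosaic tiles with a paper band, 70 (its x) x 50 (y) x 45 (z) mm, about 0.3 kg. Origin: centre of its underside. On the bench at the start; one of the four may be absent.
- carton4_center (a point): Centre of carton4, 22.5 mm above its origin.
- jar: Bystander: white lidded jar, 70 mm diameter, 100 mm high, beyond the cartons. Origin under its centre.
- tool_cup: Bystander: white cup of brushes and modelling sticks, 80 mm diameter, 190 mm high in all, left of the rack. Origin under its centre.
- relief: Bystander: square carved clay panel 120 x 120 x 20 mm lying flat at the far right. Origin under its centre.
There are look-alikes about, which are no part of the job. Leave any pink or white look-alike of the shim2 alone.

How it is judged (in metres and radians):
On the way:
1. with every carton still on the bench, the corner pad is pressed with more than 4 N for 0.4 s and the rack rocks by less than 0.035 rad (contact force between anything else and corner_pad above 4 N and value of joint rack below 0.035 rad and height (world z) of each of carton1_center, carton2_center, carton3_center, carton4_center below 0.055 m), for 0.4 s.
At the end, for the whole second after the job is handed in: Rack rocked less than 0.035 rad under the load; every carton at rest in the lane between the rails (centre within 15 mm of its middle line, at most 42 mm above the rollers), in an unbroken row from the stop: centres 35, 105, 175, 245 mm up the lane (-12/+20 mm) (value of joint rack below 0.035 rad and x of carton1_center in the frame of lane between -0.015 and 0.015 m and z of each of carton1_center, carton2_center, carton3_center, carton4_center in the frame of lane below 0.042 m and linear speed of each of carton1, carton2, carton3, carton4 below 0.03 m/s and (y of carton1_center in the frame of lane between 0.023 and 0.055 m or (y of carton1_center in the frame of lane between 0.093 and 0.125 m and (y of carton2_center in the frame of lane between 0.023 and 0.055 m or y of carton3_center in the frame of lane between 0.023 and 0.055 m or y of carton4_center in the frame of lane between 0.023 and 0.055 m)) or (y of carton1_center in the frame of lane between 0.163 and 0.195 m and (y of carton2_center in the frame of lane between 0.093 and 0.125 m or y of carton3_center in the frame of lane between 0.093 and 0.125 m or y of carton4_center in the frame of lane between 0.093 and 0.125 m)) or (y of carton1_center in the frame of lane between 0.233 and 0.265 m and (y of carton2_center in the frame of lane between 0.163 and 0.195 m or y of carton3_center in the frame of lane between 0.163 and 0.195 m or y of carton4_center in the frame of lane between 0.163 and 0.195 m))) and x of carton2_center in the frame of lane between -0.015 and 0.015 m and (y of carton2_center in the frame of lane between 0.023 and 0.055 m or (y of carton2_center in the frame of lane between 0.093 and 0.125 m and (y of carton1_center in the frame of lane between 0.023 and 0.055 m or y of carton3_center in the frame of lane between 0.023 and 0.055 m or y of carton4_center in the frame of lane between 0.023 and 0.055 m)) or (y of carton2_center in the frame of lane between 0.163 and 0.195 m and (y of carton1_center in the frame of lane between 0.093 and 0.125 m or y of carton3_center in the frame of lane between 0.093 and 0.125 m or y of carton4_center in the frame of lane between 0.093 and 0.125 m)) or (y of carton2_center in the frame of lane between 0.233 and 0.265 m and (y of carton1_center in the frame of lane between 0.163 and 0.195 m or y of carton3_center in the frame of lane between 0.163 and 0.195 m or y of carton4_center in the frame of lane between 0.163 and 0.195 m))) and x of carton3_center in the frame of lane between -0.015 and 0.015 m and (y of carton3_center in the frame of lane between 0.023 and 0.055 m or (y of carton3_center in the frame of lane between 0.093 and 0.125 m and (y of carton1_center in the frame of lane between 0.023 and 0.055 m or y of carton2_center in the frame of lane between 0.023 and 0.055 m or y of carton4_center in the frame of lane between 0.023 and 0.055 m)) or (y of carton3_center in the frame of lane between 0.163 and 0.195 m and (y of carton1_center in the frame of lane between 0.093 and 0.125 m or y of carton2_center in the frame of lane between 0.093 and 0.125 m or y of carton4_center in the frame of lane between 0.093 and 0.125 m)) or (y of carton3_center in the frame of lane between 0.233 and 0.265 m and (y of carton1_center in the frame of lane between 0.163 and 0.195 m or y of carton2_center in the frame of lane between 0.163 and 0.195 m or y of carton4_center in the frame of lane between 0.163 and 0.195 m))) and x of carton4_center in the frame of lane between -0.015 and 0.015 m and (y of carton4_center in the frame of lane between 0.023 and 0.055 m or (y of carton4_center in the frame of lane between 0.093 and 0.125 m and (y of carton1_center in the frame of lane between 0.023 and 0.055 m or y of carton2_center in the frame of lane between 0.023 and 0.055 m or y of carton3_center in the frame of lane between 0.023 and 0.055 m)) or (y of carton4_center in the frame of lane between 0.163 and 0.195 m and (y of carton1_center in the frame of lane between 0.093 and 0.125 m or y of carton2_center in the frame of lane between 0.093 and 0.125 m or y of carton3_center in the frame of lane between 0.093 and 0.125 m)) or (y of carton4_center in the frame of lane between 0.233 and 0.265 m and (y of carton1_center in the frame of lane between 0.163 and 0.195 m or y of carton2_center in the frame of lane between 0.163 and 0.195 m or y of carton3_center in the frame of lane between 0.163 and 0.195 m)))); the robot touches nothing.
It fails at once if a bystander (jar) is moved more than 40 mm or tipped (distance of jar from where it was at the start of the episode above 0.04 m or angle between jar's own z axis and vertical above 0.5 rad).
It fails at once if a bystander (tool_cup) is moved more than 40 mm or tipped (distance of tool_cup from where it was at the start of the episode above 0.04 m or angle between tool_cup's own z axis and vertical above 0.5 rad).
It fails at once if a bystander (relief) is moved more than 40 mm or tipped (distance of relief from where it was at the start of the episode above 0.04 m or angle between relief's own z axis and vertical above 0.5 rad).
Of shim0, shim1, shim2, shim3, shim4 only 3 to 4 are there at a start; the rules pass over those that are not, and their reading is None.
Of carton1, carton2, carton3, carton4 only 3 to 4 are there at a start; the rules pass over those that are not, and their reading is None.
At some moment in a run one of carton1, carton2, carton3, carton4 may be knocked a few centimetres aside while the robot is not near it.
Once in a run the grip may slacken for a moment while it holds something.
It also fails if it takes over 210 s, if anything falls off the work surface, if the arm or the gripper's body presses on something with over 40 N, if the wrist force passes 120 N, or if a joint passes its speed limit or range.

## Working session

There is one attempt and no reset: what is moved stays moved. The work goes in short steps, Python scripts to look and compute and a tool call to move; the robot and the scene stay as the last step left them, time stands still between calls to the robot, and variables do not carry over. Pictures are saved under pics/ and viewed, and the job is handed in when it is done.

Besides the shell and the picture viewer there is one more tool, called in YAML: its name, and indented under it one key for each argument. jog_arm: Moves the arm, as the interface text tells. Its arguments: {"type":"object","properties":{"moves":{"type":"array","items":{"type":"array"}},"newtons":{"type":"number"}},"required":["moves"]}

```bash
mkdir -p pics; ls; python3 - <<'E'
from station import *
import cv2
print(read_state())
for n in ("scene","top","wrist"):
    im=snapshot(n); p=camera_params(n)
    cv2.imwrite(f"pics/{n}0.png",im[:,:,::-1]); print(n,p, im.shape)
E
```

```text
pics
{'clock': 0.0, 'joint_pos': array([63.47253638, 19.13271103,  2.28329685, 84.01170634, -0.76973646,
       76.96478777, -3.35039323]), 'dq': array([-0.04227552,  0.02407254,  0.12418205,  0.04157827, -0.09017302,
       -0.00939604, -0.00732173]), 'joint_efforts': array([-3.97764034e-04, -6.58560419e+01,  1.36538912e+00, -4.05571854e+01,
        1.69019331e-02,  1.26656817e-02, -6.26393989e-05]), 'tool_pos': array([ 0.2311246 , -0.60704932,  0.24140464]), 'eef_rot': array([-9.00939010e+01, -4.07052968e-03, -1.59155073e+02]), 'wrist_force': array([ 0.35919316,  0.4726173 , -0.14770652]), 'moment': array([ 0.0692289 , -0.04204455, -0.01962585]), 'grip_width': 1.0013133262460259}
scene {'fov_y': 56.3291266128153, 'cx': 324.16584894458055, 'cy': 236.99446979205163, 'R': array([[-0.72577811,  0.6878102 ,  0.01277732],
       [ 0.37147899,  0.40748264, -0.83424293],
       [-0.57900733, -0.60072875, -0.55124902]]), 't': array([ 0.39088023, -0.12265114,  1.54928795])} (480, 640, 3)
top {'fov_y': 53.9646998013055, 'cx': 320.6330936569765, 'cy': 238.14553417261857, 'R': array([[-0.03533877, -0.99936837, -0.00374735],
       [-0.97653285,  0.03532791, -0.21245123],
       [ 0.21244943, -0.00384835, -0.97716449]]), 't': array([-0.0151348 ,  0.55739333,  1.42427108])} (480, 640, 3)
wrist {'fov_y': 71.4693634243634, 'cx': 317.94286907494563, 'cy': 240.21957674383037, 'R': array([[ 0.35564355, -0.93461943, -0.00204765],
       [-0.9012013 , -0.3435062 ,  0.26427204],
       [-0.24769716, -0.0921413 , -0.96444601]]), 't': array([-0.64865591, -0.03260021,  0.37960434])} (480, 640, 3)
```

View pics/scene0.png

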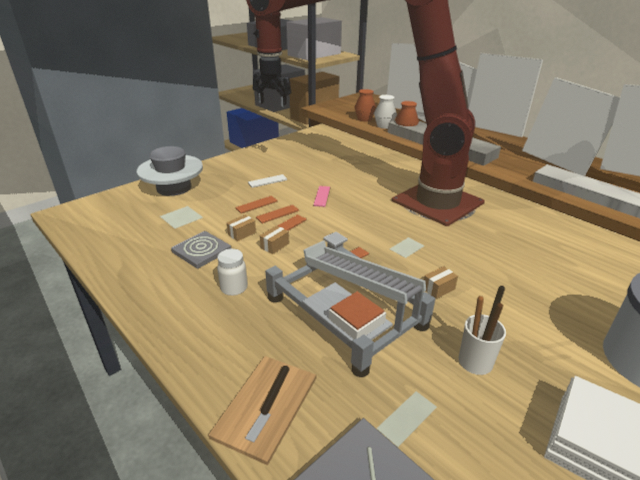

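View pics/top0.png

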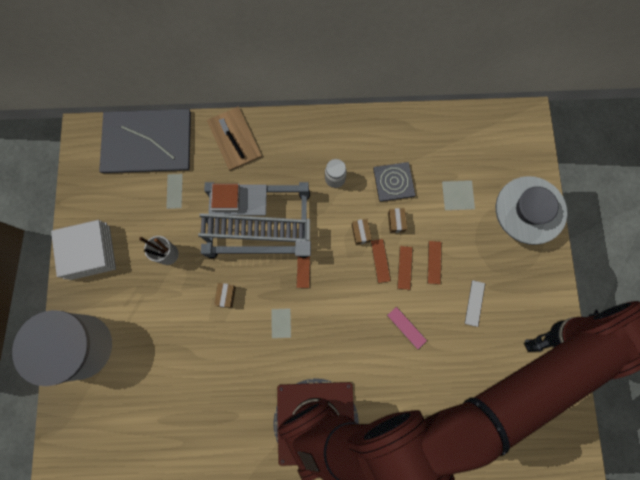

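View pics/wrist0.png

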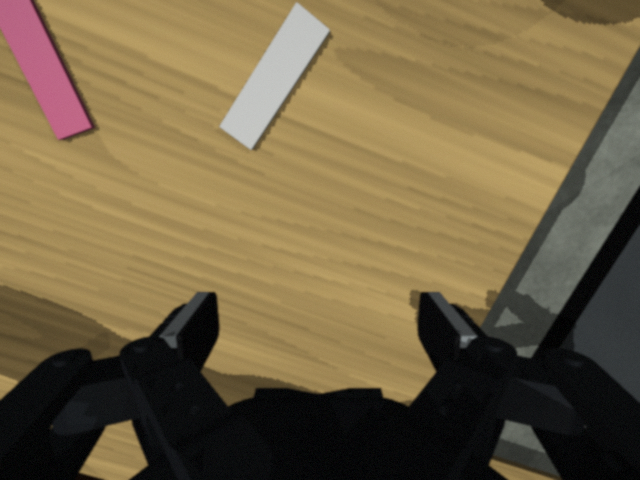

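The scene shows a rack with shim0 under its near-right foot (top px 304,270). There are three terracotta strips at top px (382,262), (405,268) and (434,262), and three cartons at (362,232), (398,220) and (227,295). The pink and white look-alikes are at (407,328) and (475,303).

```bash
cat > h.py <<'E'
from station import *
import numpy as np, cv2
def ray(p,uv):
    f=240/np.tan(np.radians(p['fov_y']/2)); uv=np.atleast_2d(uv).astype(float)
    d=np.c_[(uv[:,0]-p['cx'])/f,(uv[:,1]-p['cy'])/f,np.ones(len(uv))]
    return -p['R'].T@p['t'], d@p['R']
def plane(p,uv,z):
    o,d=ray(p,uv); return o+d*((z-o[2])/d[:,2])[:,None]
def proj(p,X):
    f=240/np.tan(np.radians(p['fov_y']/2)); c=np.atleast_2d(X)@p['R'].T+p['t']
    return np.c_[c[:,0]/c[:,2]*f+p['cx'],c[:,1]/c[:,2]*f+p['cy']]
def blobs(im,p,z,lo,hi,amin=60):
    hsv=cv2.cvtColor(im,cv2.COLOR_RGB2HSV); m=cv2.inRange(hsv,np.array(lo),np.array(hi))
    cs,_=cv2.findContours(m,cv2.RETR_EXTERNAL,cv2.CHAIN_APPROX_NONE); out=[]
    for c in cs:
        if cv2.contourArea(c)<amin: continue
        w=plane(p,c[:,0],z)[:,:2]; r=cv2.minAreaRect((w*1000).astype(np.float32))
        (cx,cy),(a,b),an=r
        if a<b: a,b,an=b,a,an+90
        out.append((c[:,0].mean(0).round(),np.round([cx,cy,a,b,(an+90)%180-90],1)))
    return out
def save(n,f):
    p=camera_params(n); im=snapshot(n); cv2.imwrite(f'pics/{f}.png',im[:,:,::-1]); return im,p
def dist(): return None
TC=((0,120,60),(12,255,255))
E
python3 - <<'E'
from h import *
im=cv2.imread('pics/top0.png')[:,:,::-1].copy(); p=camera_params('top')
hsv=cv2.cvtColor(im,cv2.COLOR_RGB2HSV)
for uv in [(382,262),(304,270),(224,197),(407,328),(475,303),(362,232),(357,231),(227,295),(219,295),(302,246),(100,300)]: print(uv,hsv[uv[1],uv[0]])
for b in blobs(im,p,0.007,(0,120,60),(12,255,255)): print(*b)
print('white')
for b in blobs(im,p,0.045,(0,0,190),(179,60,255),20): print(*b)
cv2.imwrite('pics/topcrop.png',cv2.resize(im[160:320,180:460,::-1],None,fx=2.8,fy=2.8,interpolation=cv2.INTER_CUBIC))
E
```

```text
(382, 262) [  9 156 121]
(304, 270) [ 10 158 121]
(224, 197) [ 10 161 114]
(407, 328) [169 105 156]
(475, 303) [ 60   3 159]
(362, 232) [120   2 159]
(357, 231) [ 17 123 120]
(227, 295) [ 16 111 115]
(219, 295) [ 16 118 117]
(302, 246) [103  14 125]
(100, 300) [ 20  97 129]
[287. 455.] [-88.5  94.3 114.8  50.6  34.5]
[398. 459.] [-127.2 -240.2  145.9  131.6  -68.8]
[386. 439.] [ -54.4 -209.4  146.8   19.9  -68.2]
[299. 432.] [-13.3  49.6 108.3  38.9 -46.4]
[462. 445.] [ -74.2 -430.7  221.5  136.1  -65.9]
[297. 423.] [  1.7  54.8 112.6  16.  -64.3]
[310. 396.] [ 56.6  -0.8 227.1 117.4  89.8]
[578. 364.] [ 133.4 -796.2  567.1  133.1  -63.3]
[303. 272.] [459.1  25.3  97.3  38.6  -1.7]
[405. 267.] [ 462.4 -302.   137.8   39.3   -7.4]
[434. 262.] [ 476.4 -397.9  138.    38.6   -5.1]
[380. 260.] [ 488.  -224.9  138.6   39.3    6. ]
[225. 195.] [726.8 278.7  82.8  76.6  87.9]
white
```

View pics/topcrop.png

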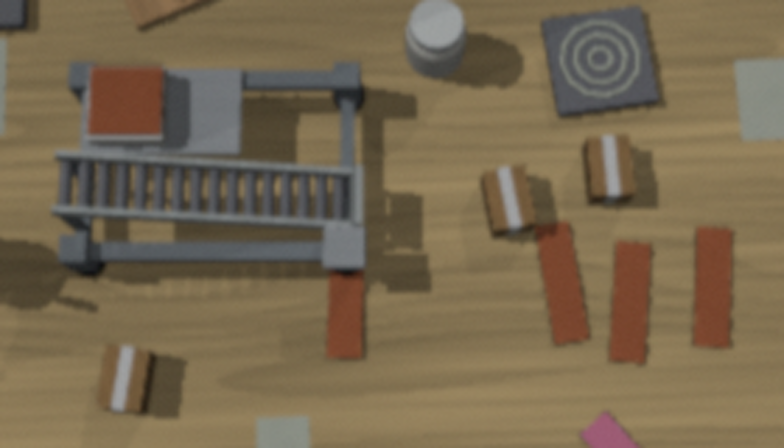

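```bash
python3 - <<'E'
from h import *
im=cv2.imread('pics/top0.png')[:,:,::-1].copy(); p=camera_params('top')
cv2.imwrite('pics/rackL.png',cv2.resize(im[175:265,190:320,::-1],None,fx=6,fy=6,interpolation=cv2.INTER_CUBIC))
# carton tops: brown hue + band
hsv=cv2.cvtColor(im,cv2.COLOR_RGB2HSV)
for (u,v) in [(361,232),(398,220),(226,295)]:
    print(hsv[v,u-14:u+15].tolist())
E
```

```text
[[20, 93, 131], [20, 96, 130], [20, 96, 130], [19, 95, 129], [19, 99, 124], [19, 100, 112], [18, 116, 90], [17, 121, 99], [16, 122, 113], [17, 121, 118], [17, 121, 118], [16, 119, 116], [16, 75, 125], [14, 19, 145], [0, 2, 156], [120, 2, 159], [15, 3, 155], [14, 31, 140], [16, 84, 121], [17, 117, 113], [16, 121, 112], [16, 122, 115], [16, 118, 110], [17, 109, 91], [20, 103, 84], [20, 98, 83], [20, 100, 84], [20, 98, 83], [19, 96, 85]]
[[20, 97, 139], [20, 98, 138], [20, 98, 136], [20, 96, 130], [18, 105, 104], [17, 115, 80], [16, 126, 85], [16, 121, 110], [17, 125, 116], [16, 120, 119], [16, 120, 117], [16, 83, 123], [16, 27, 141], [20, 5, 156], [90, 2, 159], [20, 5, 155], [17, 33, 140], [16, 82, 121], [17, 117, 113], [17, 121, 112], [17, 122, 113], [18, 117, 111], [19, 109, 98], [20, 96, 93], [21, 97, 92], [19, 100, 94], [20, 98, 94], [19, 99, 95], [21, 98, 101]]
[[20, 98, 138], [20, 97, 137], [19, 98, 133], [18, 105, 124], [17, 116, 119], [17, 123, 118], [16, 121, 120], [16, 118, 117], [15, 88, 122], [17, 33, 140], [20, 5, 154], [0, 0, 158], [60, 2, 159], [15, 14, 150], [16, 59, 126], [16, 111, 115], [17, 122, 113], [17, 123, 114], [17, 122, 109], [17, 126, 91], [16, 121, 63], [17, 144, 46], [17, 111, 60], [18, 100, 79], [20, 102, 85], [19, 101, 86], [20, 96, 85], [19, 97, 87], [20, 103, 84]]
```

View pics/rackL.png

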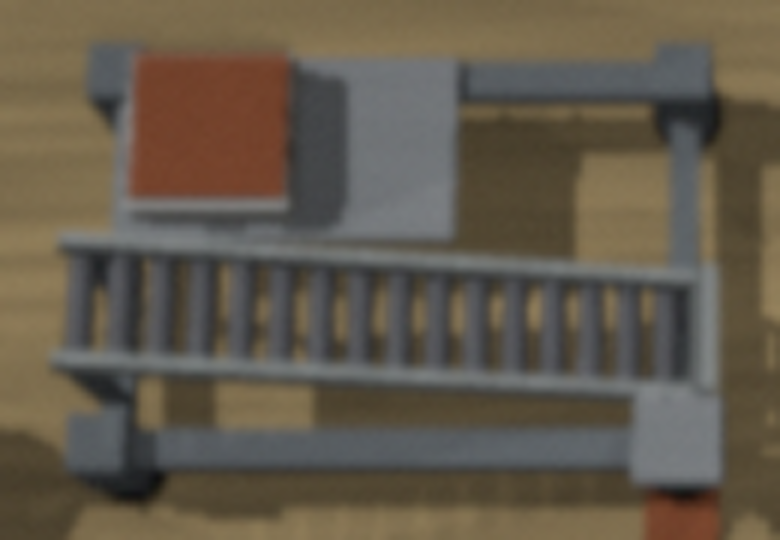

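```bash
python3 - <<'E'
from h import *
p=camera_params('top')
def P(x,y,z): return plane(p,[[190+x/6,175+y/6]],z)[0][:2]*1000
pad=np.array([P(*c,.094) for c in [(633,395),(722,392),(722,487),(631,486)]]); print(pad.round(1),pad.mean(0))
def ang(a,b): d=a-b; return np.degrees(np.arctan2(d[1],d[0]))-90
print('near bar',P(150,470,.07),P(630,469,.07),ang(P(150,470,.07),P(630,469,.07)))
print('near bar up',ang(P(150,431,.07),P(630,431,.07)))
print('far bar',ang(P(460,65,.07),P(655,62,.07)))
s,c=np.sin(np.radians(14)),np.cos(np.radians(14))
zl=.062+.325*s+.012*c; zr=.062+.012
for l,r in [((62,236),(690,274)),((52,358),(690,392)),((62,247),(690,281))]:
    a,b=P(*l,zl),P(*r,zr); print('rail',a,b,ang(a,b),np.hypot(*(a-b)))
print('cartons')
im=cv2.imread('pics/top0.png')[:,:,::-1].copy()
hsv=cv2.cvtColor(im,cv2.COLOR_RGB2HSV)
w=cv2.inRange(hsv,(0,0,135),(179,40,255))
cs,_=cv2.findContours(w,cv2.RETR_EXTERNAL,cv2.CHAIN_APPROX_NONE)
for c_ in cs:
    if 30<cv2.contourArea(c_)<250:
        r=cv2.minAreaRect((plane(p,c_[:,0],.045)[:,:2]*1000).astype(np.float32)); print(c_[:,0].mean(0),r)
E
```

```text
[[543.4  42.5]
 [543.3  -3.1]
 [494.   -1.5]
 [496.2  44.7]] [519.24281138  20.65146156]
near bar [517.89343307 294.7267597 ] [509.46133135  46.23404093] -1.9434715850003812
near bar up -2.067751179152623
far bar -1.1732022566346387
rail [622.04145779 321.43410052] [611.39318038  12.13244727] -1.9717337025254267 309.48489222956493
rail [559.95433196 325.18649471] [548.21370689  13.92088948] -2.160115057777034 311.48694881052995
rail [616.37891051 321.32723296] [607.6130189   12.23945355] -1.6245029254094732 309.21205706696793
cartons
[223.30612245 294.28571429] ((392.081787109375, 273.0357360839844), (13.99830436706543, 66.94804382324219), 80.14591217041016)
[361.43181818 229.54545455] ((582.0772094726562, -166.64141845703125), (67.71408081054688, 13.81486701965332), 8.020292282104492)
[397.84444444 218.24444444] ((616.99560546875, -284.9581298828125), (66.87979888916016, 13.897153854370117), 2.0784108638763428)
[335.47916667 167.45833333] ((795.6276245117188, -92.34913635253906), (57.23012161254883, 58.340599060058594), 44.18766403198242)
```

```bash
cat >> h.py <<'E'
def go(x,y,z,yaw):
    """mm, deg. prints spin units, then total shift in units in axes after spin, rows needed"""
    s=read_state(); p=np.array(s['tool_pos'])*1000; e=s['eef_rot']
    dy=(yaw-e[2]+180)%360-180
    a=np.radians(yaw); d=np.array([x,y,z])-p
    sh=np.array([d[0]*np.cos(a)+d[1]*np.sin(a),-d[2],-d[0]*np.sin(a)+d[1]*np.cos(a)])/25
    n=int(np.ceil(np.abs(sh).max())); n=max(n,int(np.ceil(np.linalg.norm(d)/41)),1)
    print('at',p.round(1),e.round(1),'t',round(s['clock'],1),'F',np.round(s['wrist_force'],1),'grip',round(s['grip_width'],3))
    print('spin units',round(-dy/5,2),'shift units',sh.round(2),'rows',n,'per row',(sh/n).round(3))
E
python3 - <<'E'
from h import *
p=camera_params('wrist'); s=read_state()
c=-p['R'].T@p['t']; print('cam',c)
from scipy.spatial.transform import Rotation as Ro
R=Ro.from_euler('xyz',s['eef_rot'],degrees=True).as_matrix(); print('cam in tool',R.T@(c-s['tool_pos']), 'view dir in tool',R.T@p['R'][2])
go(431,-394,150,-185.1)
E
```

```text
cam [ 0.29533786 -0.58246755  0.37339499]
cam in tool [-0.06875554 -0.13176785 -0.00037448] view dir in tool [ 2.64215087e-01  9.64463449e-01 -8.02477902e-04]
at [ 231.1 -607.1  241.6] [ -90.1   -0.  -159.2] t 0.1 F [-0.1 -0.2 -0. ] grip 0.998
spin units 5.19 shift units [-7.2   3.67 -9.2 ] rows 10 per row [-0.72   0.367 -0.92 ]
```

jog_arm:
  moves:
    - [[0,0,0],0.87,0.3]
    - [[0,0,0],0.87,0.3]
    - [[0,0,0],0.87,0.35]
    - [[0,0,0],0.87,0.38]
    - [[0,0,0],0.87,0.38]
    - [[0,0,0],0.84,0.38]
    - [[-0.72,0.36,-0.92],0,0.38]
    - [[-0.72,0.36,-0.92],0,0.38]
    - [[-0.72,0.36,-0.92],0,0.38]
    - [[-0.72,0.36,-0.92],0,0.38]
    - [[-0.72,0.36,-0.92],0,0.38]
    - [[-0.72,0.36,-0.92],0,0.38]
    - [[-0.72,0.36,-0.92],0,0.38]
    - [[-0.72,0.36,-0.92],0,0.38]
    - [[-0.72,0.36,-0.92],0,0.38]
    - [[-0.72,0.36,-0.92],0,0.38]
    - [[0,0,0],0,0.38]
    - [[0,0,0],0,0.38]
  newtons: 40

```text
clock: 1.65
tool_pos: [0.4321, -0.3924, 0.1515]
eef_rot: [-90.1, -0.1, 175.1]
wrist_force: [-0.7, -0.2, 0.9]
grip_width: 0.622
```

```bash
python3 - <<'E'
from h import *
go(431,-394,60,-185.1)
im,p=save('wrist','w1')
print(read_state()['joint_pos'].round(0))
for b in blobs(im,p,0.007,*TC,400): print(*b)
im,p=save('top','t1')
for b in blobs(im,p,0.007,*TC): 
    if b[1][0]>350: print(*b)
E
```

```text
at [ 432.1 -392.4  151.5] [-9.010e+01 -1.000e-01  1.751e+02] t 1.6 F [-0.7 -0.2  0.9] grip 0.622
spin units 0.04 shift units [0.04 3.66 0.07] rows 4 per row [0.009 0.915 0.017]
[ 41.  15.  -3. 100.   1.  65. -58.]
[209. 197.] [ 463.7 -302.5  139.    40.5   -7.5]
[111. 174.] [ 489.5 -225.8  139.5   42.8    6.7]
[323. 170.] [ 477.4 -398.3  138.8   39.8   -6.4]
[434. 276.] [ 433.9 -397.3   56.6   44.7   -4.8]
[303. 272.] [459.1  25.3  97.1  38.6  -2. ]
[405. 267.] [ 462.4 -301.9  138.    39.4   -7. ]
[434. 250.] [ 513.8 -402.6   62.6   35.7   -5.1]
[380. 261.] [ 488.  -224.7  138.7   39.5    6.3]
[472. 282.] [ 376.7 -482.7  493.5  151.3  -35.6]
[225. 195.] [726.8 278.7  82.8  76.6  87.9]
```

View pics/w1.png

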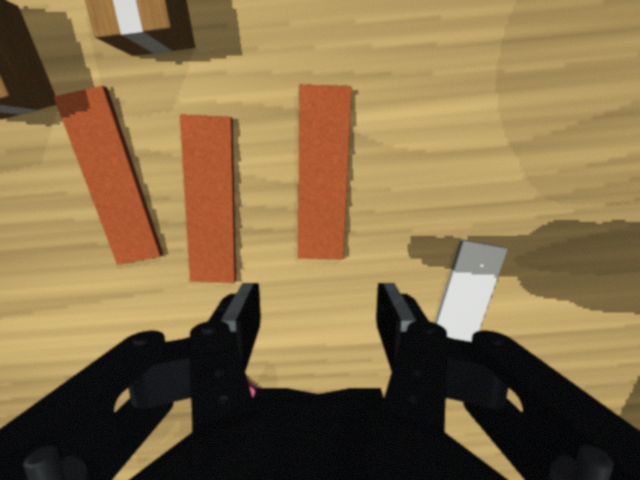

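jog_arm:
  moves:
    - [[0,0.85,0.04],0.2,0.38]
    - [[0,0.85,0],0,0.38]
    - [[0,0.85,0],0,0.38]
    - [[0,0.85,0],0,0.38]
    - [[0,0.85,0],0,0.38]
    - [[0,0.75,0],0,0.4]
    - [[0,0,0],0,0.4]
    - [[0,0,0],0,0.4]

```text
clock: 2.42
tool_pos: [0.4296, -0.3962, 0.0271]
eef_rot: [-90.0, -0.1, 173.8]
wrist_force: [1.0, -0.3, 0.8]
grip_width: 0.601
```

jog_arm:
  moves:
    - [[0,0.2,0],0,0.42]
    - [[0,0.08,0],0,0.42]
    - [[0,0,0],0,0.42]
    - [[0,0,0],0,0.42]

```text
clock: 2.75
tool_pos: [0.4312, -0.3957, 0.021]
eef_rot: [-90.0, 0.0, 173.9]
wrist_force: [0.5, 1.0, -0.5]
grip_width: 0.579
```

jog_arm:
  moves:
    - [[0,0.2,-0.08],0,0.42]
    - [[0,0.08,0],0,0.42]
    - [[0,0,0],0,0.42]
    - [[0,0,0],0,0.42]

```text
clock: 3.08
tool_pos: [0.431, -0.3932, 0.0131]
eef_rot: [-90.0, -0.0, 173.9]
wrist_force: [0.3, 0.3, -0.1]
grip_width: 0.584
```

```bash
python3 - <<'E'
from h import *
go(432.2,-393.5,13,-186)
im,p=save('wrist','w2')
E
```

```text
at [ 431.  -393.2   13.1] [-90.   -0.  173.9] t 3.1 F [ 0.3  0.3 -0.1] grip 0.584
spin units -0.02 shift units [-0.05  0.    0.01] rows 1 per row [-0.048  0.004  0.008]
```

View pics/w2.png

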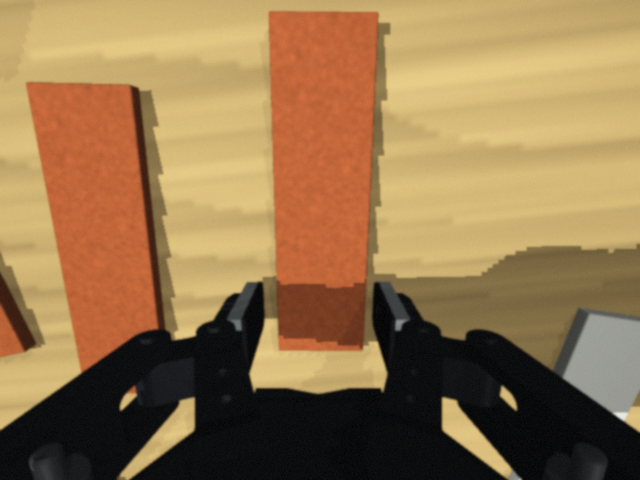

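jog_arm:
  moves:
    - [[0,0,0],0,0.5]
    - [[0,0,0],0,0.6]
    - [[0,0,0],0,0.7]
    - [[0,0,0],0,0.7]
    - [[0,0,0],0,0.7]
    - [[0,0,0],0,0.7]
  newtons: 60

```text
clock: 3.63
tool_pos: [0.4313, -0.3936, 0.0139]
eef_rot: [-90.0, 0.0, 173.9]
wrist_force: [-1.8, 0.7, 4.2]
grip_width: 0.436
```

jog_arm:
  moves:
    - [[0,-0.3,0],0,0.7]
    - [[0,-0.6,0],0,0.7]
    - [[0,-0.8,0],0,0.7]
    - [[0,-0.8,0],0,0.7]
    - [[0,0,0],0,0.7]
    - [[0,0,0],0,0.7]

```text
clock: 4.13
tool_pos: [0.4318, -0.394, 0.0773]
eef_rot: [-89.9, 0.1, 173.9]
wrist_force: [0.0, 1.0, -2.1]
grip_width: 0.437
```

```bash
python3 - <<'E'
from h import *
go(404,26.5,75,-182)
im,p=save('wrist','w3')
im,p=save('scene','s3')
cv2.imwrite('pics/s3c.png',cv2.resize(im[150:300,180:480,::-1],None,fx=2.6,fy=2.6,interpolation=cv2.INTER_CUBIC))
E
```

```text
at [ 431.8 -394.    77.3] [-8.990e+01  1.000e-01  1.739e+02] t 4.1 F [ 0.   1.  -2.1] grip 0.437
spin units -0.82 shift units [  1.7    0.09 -16.77] rows 17 per row [ 0.1    0.005 -0.986]
```

View pics/w3.png

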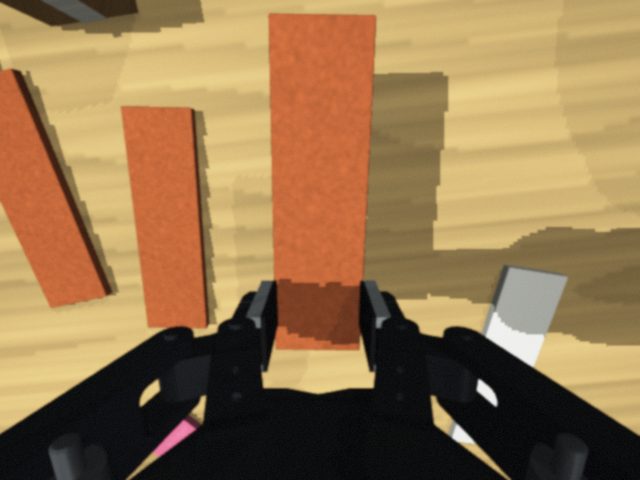

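View pics/s3c.png

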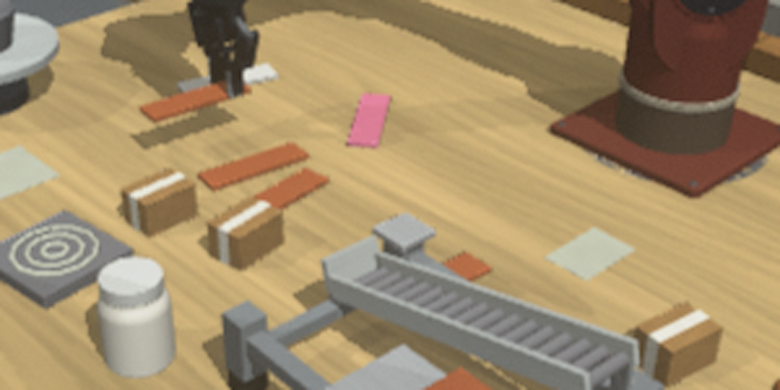

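```bash
python3 - <<'E'
from h import *
go(434.5,-70,76,-182)
E
```

```text
at [ 430.8 -393.1   75.3] [-90.   -0.  173.9] t 4.2 F [ 0.4  0.1 -1.2] grip 0.432
spin units -0.82 shift units [  0.3   -0.03 -12.92] rows 13 per row [ 0.023 -0.002 -0.994]
```

jog_arm:
  moves:
    - [[0,0,0],-0.41,0.7]
    - [[0,0,0],-0.41,0.7]
    - [[0.02,0,-0.92],0,0.7]
    - [[0.02,0,-0.92],0,0.7]
    - [[0.02,0,-0.92],0,0.7]
    - [[0.02,0,-0.92],0,0.7]
    - [[0.02,0,-0.92],0,0.7]
    - [[0.02,0,-0.92],0,0.7]
    - [[0.02,0,-0.92],0,0.7]
    - [[0.02,0,-0.92],0,0.7]
    - [[0.02,0,-0.92],0,0.7]
    - [[0.02,0,-0.92],0,0.7]
    - [[0.02,0,-0.92],0,0.7]
    - [[0.02,0,-0.92],0,0.7]
    - [[0.02,0,-0.92],0,0.7]
    - [[0.02,0,-0.92],0,0.7]
    - [[0,0,0],0,0.7]
    - [[0,0,0],0,0.7]

```text
clock: 5.73
tool_pos: [0.4348, -0.0702, 0.0751]
eef_rot: [-90.0, -0.1, 178.1]
wrist_force: [0.4, -0.7, -0.3]
grip_width: 0.432
```

```bash
python3 - <<'E'
from h import *
go(434.5,-60,23.5,-182)
im,p=save('wrist','w4')
for b in blobs(im,p,0.007,*TC,400): print(*b)
E
```

```text
at [434.8 -70.2  75.1] [-9.000e+01 -1.000e-01  1.781e+02] t 5.7 F [ 0.4 -0.7 -0.3] grip 0.432
spin units 0.03 shift units [ 0.03  2.06 -0.41] rows 3 per row [ 0.009  0.687 -0.136]
[165. 183.] [480.3  24.4 139.2  41.1  -3.5]
[578. 155.] [ 489.2 -222.3  139.5   42.9    6.4]
[320. 177.] [471.7 -70.3 199.6  58.7  -2.2]
```

View pics/w4.png

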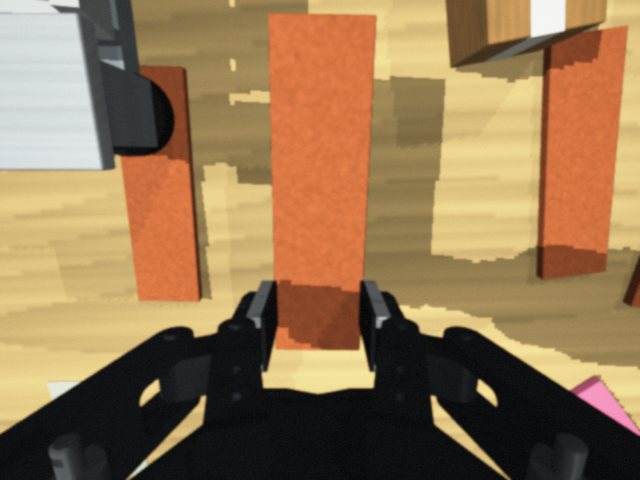

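jog_arm:
  moves:
    - [[0,0.68,-0.14],0,0.7]
    - [[0,0.68,-0.14],0,0.7]
    - [[0,0.68,-0.14],0,0.7]
    - [[0,0,0],0,0.7]
    - [[0,0,0],0,0.7]
    - [[0,0,0],0,0.7]

```text
clock: 6.28
tool_pos: [0.436, -0.0616, 0.0253]
eef_rot: [-90.0, 0.0, 177.9]
wrist_force: [0.1, -0.1, -0.6]
grip_width: 0.436
```

```bash
python3 - <<'E'
from h import *
go(434.5,25,23.5,-182)
E
```

```text
at [436.  -61.6  25.3] [-90.    0.  177.9] t 6.3 F [ 0.1 -0.1 -0.6] grip 0.436
spin units -0.01 shift units [ 0.18  0.07 -3.46] rows 4 per row [ 0.045  0.018 -0.865]
```

jog_arm:
  moves:
    - [[0.02,0,-0.43],0,0.7]
    - [[0.02,0,-0.43],0,0.7]
    - [[0.02,0,-0.43],0,0.7]
    - [[0.02,0,-0.43],0,0.7]
    - [[0.02,0,-0.43],0,0.7]
    - [[0.02,0,-0.43],0,0.7]
    - [[0.02,0,-0.43],0,0.7]
    - [[0.02,0,-0.43],0,0.7]
    - [[0,0,0],0,0.7]
    - [[0,0,0],0,0.7]

```text
clock: 7.12
tool_pos: [0.4355, 0.025, 0.0257]
eef_rot: [-90.0, 0.1, 178.0]
wrist_force: [-0.4, -0.2, 0.1]
grip_width: 0.436
```

```bash
python3 - <<'E'
from h import *
go(434.5,25,20.5,-182)
im,p=save('wrist','w5')
E
```

```text
at [435.5  25.   25.7] [-9.00e+01  1.00e-01  1.78e+02] t 7.1 F [-0.4 -0.2  0.1] grip 0.436
spin units 0.01 shift units [0.04 0.21 0.  ] rows 1 per row [0.041 0.208 0.002]
```

View pics/w5.png

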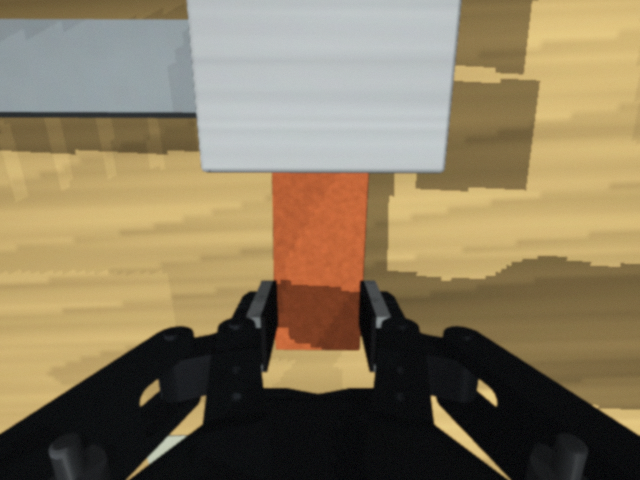

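jog_arm:
  moves:
    - [[0,0.1,0],0,0.7]
    - [[0,0.08,0],0,0.7]
    - [[0,0,0],0,0.7]
    - [[0,0,0],0,0.7]
    - [[0,0,0],0,0.5]
    - [[0,0,0],0,0.4]
    - [[0,0,0],0,0.36]
    - [[0,0,0],0,0.36]
    - [[0,-0.5,0],0,0.36]
    - [[0,-1,0],0,0.36]
    - [[0,-1,0],0,0.36]
    - [[0,-0.5,0],0,0.36]
    - [[0,0,0],0,0.36]
    - [[0,0,0],0,0.36]

```text
clock: 8.33
tool_pos: [0.4352, 0.0251, 0.0957]
eef_rot: [-90.0, 0.1, 178.0]
wrist_force: [-1.0, -0.6, -0.8]
grip_width: 0.64
```

```bash
python3 - <<'E'
from h import *
im,p=save('wrist','w6')
im,p=save('scene','s6')
cv2.imwrite('pics/s6c.png',cv2.resize(im[200:400,250:450,::-1],None,fx=3,fy=3,interpolation=cv2.INTER_CUBIC))
# shim A grip point
a=np.radians(6.4); g=np.array([488.4,-224])-46*np.array([np.cos(a),np.sin(a)]); print(g)
go(g[0],g[1],78,-173.6)
E
```

```text
[ 442.68667572 -229.12757088]
at [434.2  25.1  94.5] [-9.00e+01 -1.00e-01  1.78e+02] t 8.4 F [ 0.3 -0.4 -0.5] grip 0.642
spin units -1.68 shift units [ 0.8   0.66 10.14] rows 11 per row [0.072 0.06  0.922]
```

View pics/w6.png

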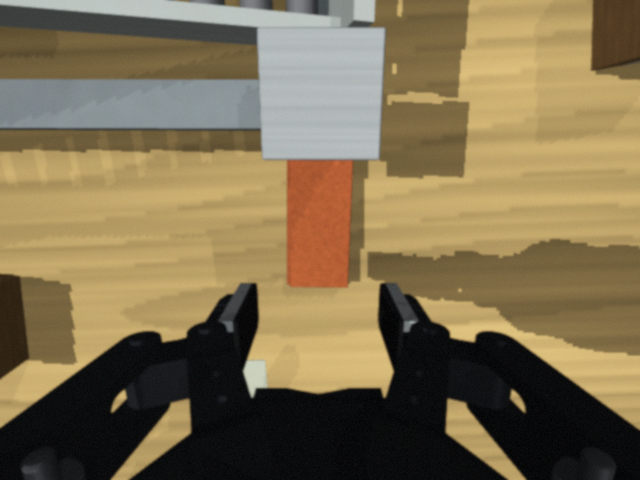

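View pics/s6c.png

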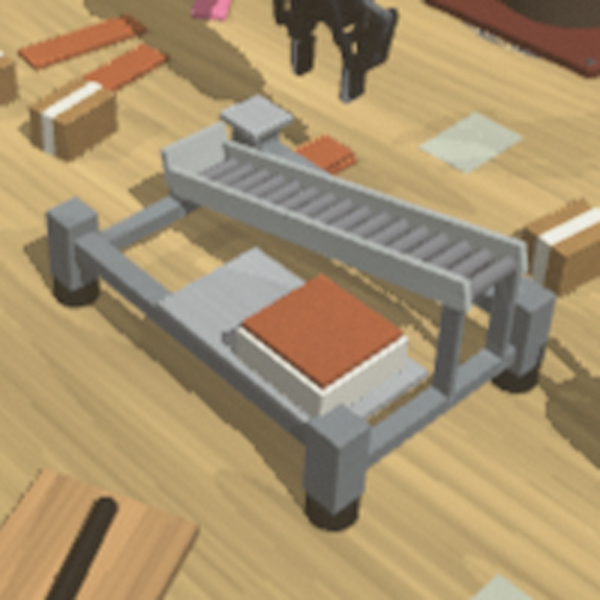

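jog_arm:
  moves:
    - [[0,0,0],-0.84,0.38]
    - [[0,0,0],-0.84,0.38]
    - [[0.07,0,0.92],0,0.38]
    - [[0.07,0,0.92],0,0.38]
    - [[0.07,0.1,0.92],0,0.38]
    - [[0.07,0.1,0.92],0,0.38]
    - [[0.07,0.1,0.92],0,0.38]
    - [[0.07,0.1,0.92],0,0.38]
    - [[0.07,0.1,0.92],0,0.38]
    - [[0.07,0.1,0.92],0,0.38]
    - [[0.07,0.06,0.92],0,0.38]
    - [[0.07,0,0.92],0,0.38]
    - [[0.07,0,0.92],0,0.38]
    - [[0,0,0],0,0.38]
    - [[0,0,0],0,0.38]

```text
clock: 9.68
tool_pos: [0.4428, -0.2291, 0.0774]
eef_rot: [-90.1, -0.1, -173.7]
wrist_force: [0.7, -0.2, -0.2]
grip_width: 0.619
```

```bash
python3 - <<'E'
from h import *
im,p=save('wrist','w7')
for b in blobs(im,p,0.007,*TC,400): print(*b)
a=np.radians(6.4); g=np.array([488.6,-223.5])-46*np.array([np.cos(a),np.sin(a)]); print(g)
go(g[0],g[1],13.3,-173.6)
E
```

```text
[448. 215.] [ 470.8 -301.9  125.    41.2   -7.5]
[321. 173.] [ 489.6 -224.4  138.5   39.8    6.3]
[ 442.88667572 -228.62757088]
at [ 443.1 -228.    77.6] [-9.010e+01 -1.000e-01 -1.736e+02] t 9.7 F [-1.  -0.7 -0.4] grip 0.625
spin units -0.01 shift units [0.01 2.57 0.03] rows 3 per row [0.004 0.857 0.009]
```

jog_arm:
  moves:
    - [[0,0.7,0],0,0.4]
    - [[0,0.7,0],0,0.42]
    - [[0,0.7,0],0,0.42]
    - [[0,0.35,0],0,0.42]
    - [[0,0.1,0],0,0.42]
    - [[0,0,0],0,0.42]
    - [[0,0,0],0,0.42]

```text
clock: 10.32
tool_pos: [0.4443, -0.228, 0.0156]
eef_rot: [-90.0, 0.0, -173.6]
wrist_force: [0.2, -0.8, 0.3]
grip_width: 0.582
```

jog_arm:
  moves:
    - [[0,0,0],0,0.5]
    - [[0,0,0],0,0.6]
    - [[0,0,0],0,0.7]
    - [[0,0,0],0,0.7]
    - [[0,0,0],0,0.7]
    - [[0,0,0],0,0.7]

```text
clock: 10.82
tool_pos: [0.445, -0.2287, 0.0177]
eef_rot: [-89.9, 0.1, -173.6]
wrist_force: [-7.2, 4.1, 23.6]
grip_width: 0.296
```

jog_arm:
  moves:
    - [[0,-0.3,0],0,0.7]
    - [[0,-0.6,0],0,0.7]
    - [[0,-0.8,0],0,0.7]
    - [[0,-0.8,0],0,0.7]
    - [[0,0,0],0,0.7]
    - [[0,0,0],0,0.7]

```text
clock: 11.32
tool_pos: [0.4449, -0.2288, 0.0793]
eef_rot: [-89.9, 0.2, -173.6]
wrist_force: [-0.7, 0.2, -0.0]
grip_width: 0.301
```

```bash
python3 - <<'E'
from h import *
im,p=save('wrist','w8')
go(435.5,-70,77,-182)
E
```

```text
at [ 444.2 -228.5   78.2] [-9.000e+01  1.000e-01 -1.736e+02] t 11.4 F [ 0.1 -0.3  0.2] grip 0.301
spin units 1.68 shift units [ 0.57  0.05 -6.32] rows 7 per row [ 0.081  0.007 -0.903]
```

View pics/w8.png

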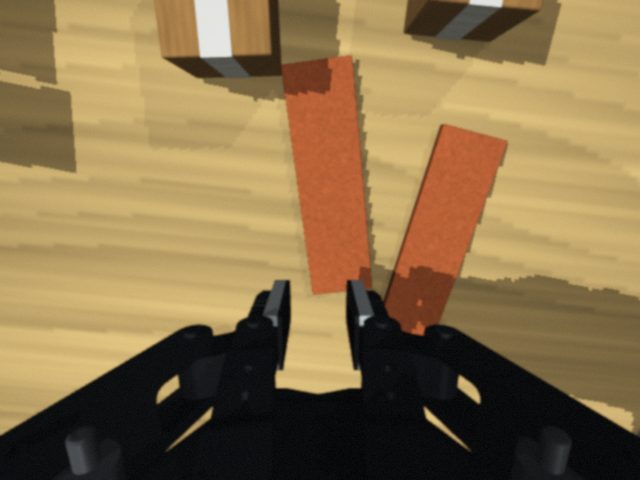

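The fingers slid over the strip because they sat about 2 mm too high. It now lies slightly turned, at px (328,175). I'll measure again and go lower.

jog_arm:
  moves:
    - [[0,-0.6,0],0,0.38]
    - [[0,0,0],0,0.38]
    - [[0,0,0],0,0.38]
    - [[0,0,0],0,0.38]
    - [[0,0,0],0,0.38]

```text
clock: 11.78
tool_pos: [0.4434, -0.2281, 0.0916]
eef_rot: [-90.0, -0.1, -173.6]
wrist_force: [1.0, 0.5, -0.1]
grip_width: 0.617
```

```bash
python3 - <<'E'
from h import *
im,p=save('wrist','w9')
B=blobs(im,p,0.007,*TC,400)
for b in B: print(*b)
im,p=save('top','t9')
for b in blobs(im,p,0.007,*TC,80):
    if b[1][0]>350: print(*b)
x,y,L,W,an=max(B,key=lambda b:b[1][2])[1]
a=np.radians(an)
g=np.array([x,y])-46*np.array([np.cos(a),np.sin(a)])-[.8,-.5]; print(g)
go(g[0],g[1],13.3,-180+an)
E
```

```text
[440. 215.] [ 468.3 -301.6  129.8   41.    -7.5]
[330. 169.] [ 492.7 -230.2  139.4   40.1   13.7]
[303. 272.] [459.1  24.5  98.4  41.1  -4.3]
[377. 249.] [ 523.  -223.9   73.8   40.5   13.5]
[400. 278.] [ 377.  -267.6  437.4  141.9  -17.9]
[225. 195.] [726.8 278.7  82.8  76.6  87.9]
[ 447.20874048 -240.59455472]
at [ 443.5 -228.1   91.8] [-9.000e+01 -1.000e-01 -1.736e+02] t 11.9 F [ 0.3 -1.   0.4] grip 0.617
spin units -1.46 shift units [-0.03  3.14  0.52] rows 4 per row [-0.006  0.785  0.13 ]
```

```bash
python3 - <<'E'
from h import *
a=np.radians(13.7)
g=np.array([491.9,-229.7])-38*np.array([np.cos(a),np.sin(a)]); print(g)
go(g[0],g[1],40,-180+13.7)
E
```

```text
[ 454.98113344 -238.69984955]
at [ 443.5 -228.1   91.8] [-9.000e+01 -1.000e-01 -1.736e+02] t 11.9 F [ 0.3 -1.   0.4] grip 0.617
spin units -1.46 shift units [-0.35  2.07  0.52] rows 3 per row [-0.115  0.691  0.173]
```

jog_arm:
  moves:
    - [[0,0,0],-0.73,0.42]
    - [[0,0,0],-0.73,0.42]
    - [[-0.12,0.69,0.17],0,0.43]
    - [[-0.12,0.69,0.17],0,0.43]
    - [[-0.11,0.69,0.18],0,0.43]
    - [[0,0,0],0,0.43]
    - [[0,0,0],0,0.43]
    - [[0,0,0],0,0.43]

```text
clock: 12.55
tool_pos: [0.4555, -0.2388, 0.0413]
eef_rot: [-90.0, 0.0, -166.3]
wrist_force: [0.1, 0.5, 0.5]
grip_width: 0.568
```

```bash
python3 - <<'E'
from h import *
go(455,-238.7,13,-166.3)
save('wrist','w10')
E
```

```text
at [ 455.5 -238.8   41.3] [ -90.     0.  -166.3] t 12.6 F [0.1 0.5 0.5] grip 0.568
spin units -0.0 shift units [ 0.02  1.13 -0.01] rows 2 per row [ 0.01   0.567 -0.004]
```

View pics/w10.png

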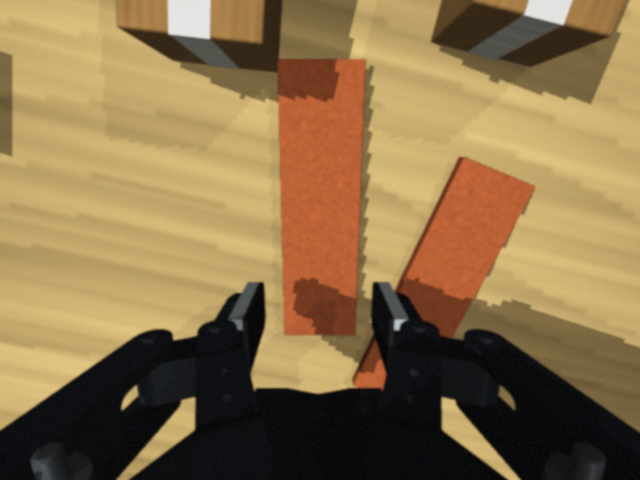

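jog_arm:
  moves:
    - [[-0.24,0.4,0],0,0.45]
    - [[0,0.4,0],0,0.45]
    - [[0,0.15,0],0,0.45]
    - [[0,0,0],0,0.45]
    - [[0,0,0],0,0.45]

```text
clock: 13.02
tool_pos: [0.4609, -0.2372, 0.0166]
eef_rot: [-90.0, -0.1, -166.3]
wrist_force: [-0.1, -0.6, 0.6]
grip_width: 0.552
```

```bash
python3 - <<'E'
from h import *
go(455,-238.7,13,-166.3)
save('wrist','w11')
E
```

```text
at [ 460.9 -237.2   16.6] [-9.000e+01 -1.000e-01 -1.663e+02] t 13.0 F [-0.1 -0.6  0.6] grip 0.552
spin units 0.0 shift units [0.24 0.14 0.  ] rows 1 per row [0.242 0.143 0.001]
```

View pics/w11.png

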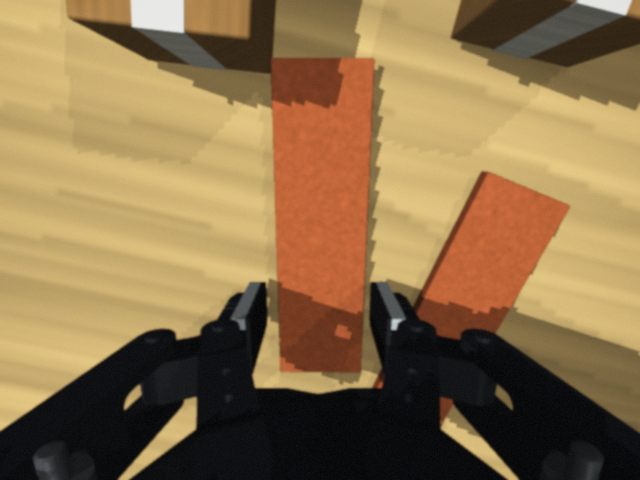

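jog_arm:
  moves:
    - [[0,0.15,0],0,0.45]
    - [[0,0,0],0,0.45]
    - [[0,0,0],0,0.45]

```text
clock: 13.32
tool_pos: [0.4612, -0.2375, 0.0133]
eef_rot: [-90.0, -0.0, -166.3]
wrist_force: [-0.4, -0.7, 0.3]
grip_width: 0.552
```

jog_arm:
  moves:
    - [[0,0,0],0,0.5]
    - [[0,0,0],0,0.6]
    - [[0,0,0],0,0.7]
    - [[0,0,0],0,0.7]
    - [[0,0,0],0,0.7]
    - [[0,0,0],0,0.7]

```text
clock: 13.82
tool_pos: [0.4614, -0.2375, 0.014]
eef_rot: [-90.0, 0.0, -166.3]
wrist_force: [-1.9, 0.7, 6.9]
grip_width: 0.432
```

jog_arm:
  moves:
    - [[0,-0.3,0],0,0.7]
    - [[0,-0.6,0],0,0.7]
    - [[0,-0.8,0],0,0.7]
    - [[0,-0.9,0],0,0.7]
    - [[0,0,0],0,0.7]
    - [[0,0,0],0,0.7]

```text
clock: 14.32
tool_pos: [0.4622, -0.2379, 0.0799]
eef_rot: [-89.9, 0.1, -166.3]
wrist_force: [1.5, 0.1, -1.6]
grip_width: 0.431
```

```bash
python3 - <<'E'
from h import *
save('wrist','w12')
go(448,-70,79,-182)
E
```

```text
at [ 461.3 -237.5   78.7] [ -90.     0.  -166.3] t 14.4 F [ 0.1  0.2 -1.1] grip 0.43
spin units 3.14 shift units [ 0.77 -0.01 -6.68] rows 7 per row [ 0.11  -0.002 -0.954]
```

View pics/w12.png

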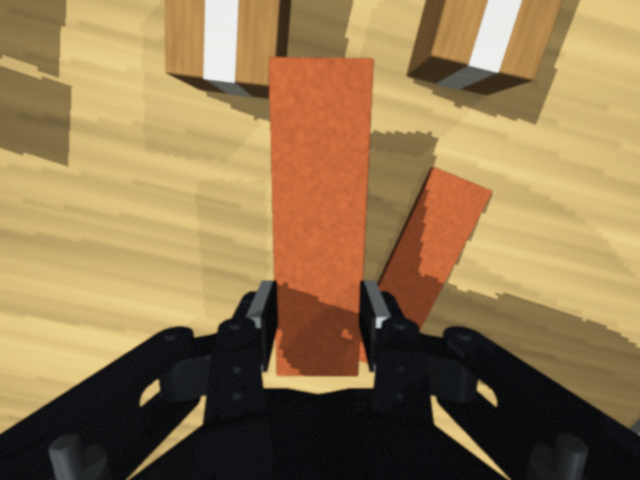

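jog_arm:
  moves:
    - [[0,0,0],0.8,0.7]
    - [[0,0,0],0.8,0.7]
    - [[0,0,0],0.8,0.7]
    - [[0,0,0],0.74,0.7]
    - [[0.1,0,-0.83],0,0.7]
    - [[0.1,0,-0.83],0,0.7]
    - [[0.1,0,-0.83],0,0.7]
    - [[0.1,0,-0.84],0,0.7]
    - [[0.1,0,-0.84],0,0.7]
    - [[0.1,0,-0.84],0,0.7]
    - [[0.1,0,-0.84],0,0.7]
    - [[0.07,0,-0.83],0,0.7]
    - [[0,0,0],0,0.7]
    - [[0,0,0],0,0.7]

```text
clock: 15.53
tool_pos: [0.4472, -0.0689, 0.0775]
eef_rot: [-90.0, -0.1, 178.1]
wrist_force: [0.2, -0.8, -0.6]
grip_width: 0.437
```

```bash
python3 - <<'E'
from h import *
im,p=save('wrist','w13')
for b in blobs(im,p,0.014,*TC,400): print(*b)
go(448.5,-60,29.5,-182)
E
```

```text
[631. 301.] [ 413.6 -265.6   28.8   12.5   12.5]
[172. 204.] [481.7  22.1 139.3  41.5  -3.3]
[319. 212.] [464.2 -68.3 195.9  56.7  -2.5]
at [447.3 -70.   77.7] [-9.00e+01 -1.00e-01  1.78e+02] t 15.6 F [-0.4 -0.7 -1. ] grip 0.436
spin units 0.01 shift units [-0.03  1.93 -0.4 ] rows 2 per row [-0.017  0.963 -0.2  ]
```

View pics/w13.png

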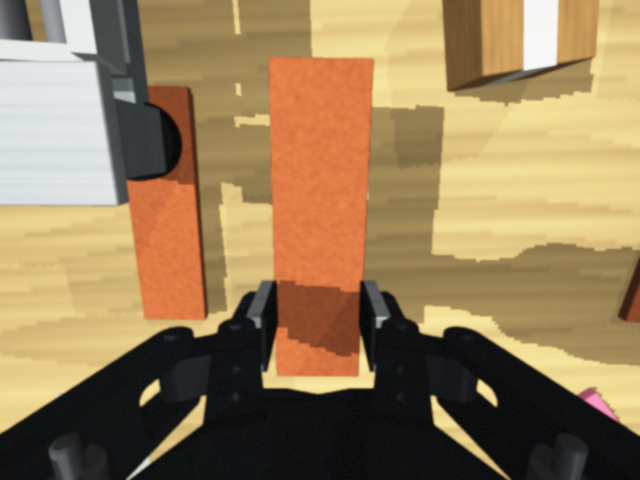

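jog_arm:
  moves:
    - [[-0.04,0.62,-0.1],0,0.7]
    - [[0,0.62,-0.1],0,0.7]
    - [[0,0.62,-0.1],0,0.7]
    - [[0,0.06,-0.1],0,0.7]
    - [[0,0,0],0,0.7]
    - [[0,0,0],0,0.7]
    - [[0,0,0],0,0.7]

```text
clock: 16.17
tool_pos: [0.4498, -0.0605, 0.0311]
eef_rot: [-90.0, 0.1, 178.0]
wrist_force: [0.1, -0.8, -1.2]
grip_width: 0.432
```

```bash
cat >> h.py <<'E'
def avg(n=8):
    P=[];E=[]
    for i in range(n):
        snapshot('top'); s=read_state(); P.append(s['tool_pos']*1000); E.append(s['eef_rot'])
    print('avg',np.mean(P,0).round(2),np.std(P,0).round(2),'rot',np.mean(E,0).round(2))
E
python3 - <<'E'
from h import *
avg(); go(448.5,24,29.2,-182)
E
```

```text
avg [449.59 -60.16  30.86] [0.19 0.14 0.23] rot [-8.9990e+01  5.0000e-02  1.7798e+02]
at [449.3 -60.   30.5] [-90.   0. 178.] t 16.6 F [ 0.1  1.4 -1.3] grip 0.432
spin units -0.0 shift units [ 0.15  0.05 -3.36] rows 4 per row [ 0.037  0.013 -0.839]
```

jog_arm:
  moves:
    - [[0.04,0.06,-0.3],0,0.7]
    - [[0,0,-0.3],0,0.7]
    - [[0,0,-0.3],0,0.7]
    - [[0,0,-0.3],0,0.7]
    - [[0,0,-0.3],0,0.7]
    - [[0,0,-0.3],0,0.7]
    - [[0,0,-0.2],0,0.7]
    - [[0,0,0],0,0.7]

```text
clock: 17.23
tool_pos: [0.4501, -0.0085, 0.0289]
eef_rot: [-90.0, 0.0, 178.1]
wrist_force: [-0.7, -0.0, -0.5]
grip_width: 0.43
```

```bash
python3 - <<'E'
from h import *
avg(4); go(448.5,24,29.2,-182)
save('wrist','w14')
im,p=save('scene','s14')
cv2.imwrite('pics/s14c.png',cv2.resize(im[220:300,300:400,::-1],None,fx=6,fy=6,interpolation=cv2.INTER_CUBIC))
E
```

```text
avg [449.97  -9.9   28.82] [0.03 0.41 0.02] rot [-90.    -0.   178.01]
at [449.9 -10.3  28.8] [-90.  -0. 178.] t 17.4 F [-0.4  0.2 -0.6] grip 0.438
spin units -0.01 shift units [ 0.11 -0.02 -1.37] rows 2 per row [ 0.053 -0.008 -0.685]
```

View pics/w14.png

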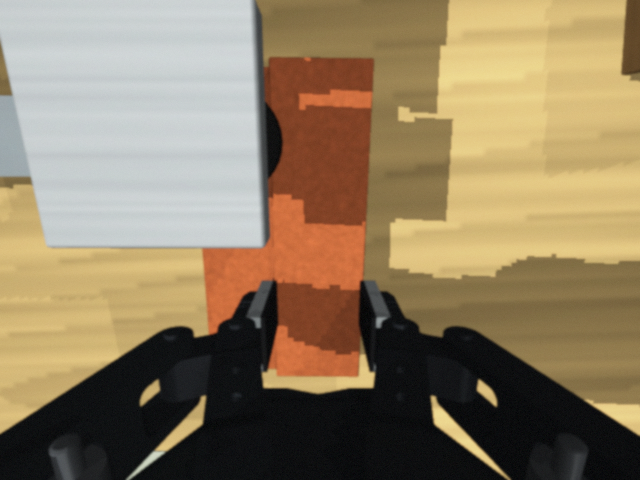

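jog_arm:
  moves:
    - [[0.04,0,-0.27],0,0.7]
    - [[0.04,0,-0.27],0,0.7]
    - [[0,0,-0.27],0,0.7]
    - [[0,0,-0.27],0,0.7]
    - [[0,0,-0.27],0,0.7]
    - [[0,0,0],0,0.7]
    - [[0,0,0],0,0.7]

```text
clock: 18.12
tool_pos: [0.4492, 0.0244, 0.0288]
eef_rot: [-90.0, -0.0, 178.1]
wrist_force: [-0.5, -0.5, -1.7]
grip_width: 0.433
```

```bash
python3 - <<'E'
from h import *
avg(4); go(448.5,24,27.7,-182)
save('wrist','w15')
im,p=save('scene','s15')
cv2.imwrite('pics/s15c.png',cv2.resize(im[220:300,300:400,::-1],None,fx=6,fy=6,interpolation=cv2.INTER_CUBIC))
E
```

```text
avg [449.15  23.68  28.8 ] [0.03 0.19 0.02] rot [-8.9990e+01 -1.0000e-02  1.7799e+02]
at [449.1  23.5  28.8] [-90.  -0. 178.] t 18.3 F [ 0.1 -0.8 -0.4] grip 0.435
spin units -0.01 shift units [ 0.03  0.04 -0.02] rows 1 per row [ 0.027  0.044 -0.019]
```

View pics/w15.png

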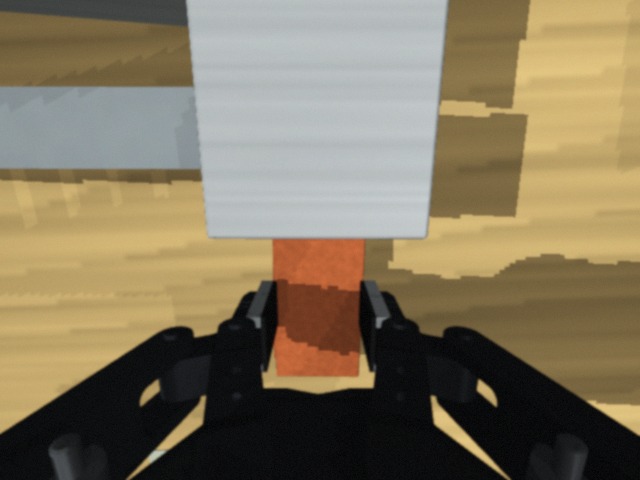

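View pics/s15c.png

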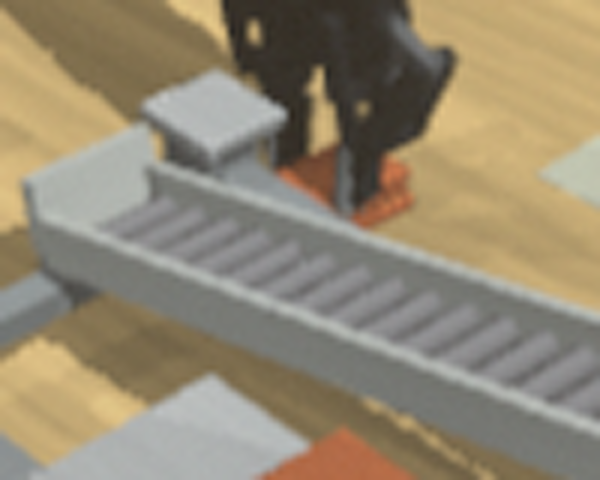

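jog_arm:
  moves:
    - [[0,0.05,0],0,0.7]
    - [[0,0,0],0,0.7]
    - [[0,0,0],0,0.5]
    - [[0,0,0],0,0.4]
    - [[0,0,0],0,0.36]
    - [[0,0,0],0,0.36]
    - [[0,-0.5,0],0,0.36]
    - [[0,-1,0],0,0.36]
    - [[0,-1,0],0,0.36]
    - [[0,-1,0],0,0.36]
    - [[0,-1,0],0,0.6]
    - [[0,-0.3,0],0,0.8]
    - [[0,0,0],0,1]
    - [[0,0,0],0,1]
    - [[0,0,0],0,1]
    - [[0,0,0],0,1]

```text
clock: 19.75
tool_pos: [0.4483, 0.0238, 0.1461]
eef_rot: [-90.0, -0.1, 178.0]
wrist_force: [0.6, -0.0, 0.9]
grip_width: 0.004
```

```bash
python3 - <<'E'
from h import *
go(519,20.6,125,-182)
im,p=save('wrist','w16')
for b in blobs(im,p,0.021,*TC,400): print(*b)
im,p=save('scene','s16')
cv2.imwrite('pics/s16c.png',cv2.resize(im[220:300,300:400,::-1],None,fx=6,fy=6,interpolation=cv2.INTER_CUBIC))
E
```

```text
at [448.3  23.8 146.1] [-9.00e+01 -1.00e-01  1.78e+02] t 19.8 F [ 0.6 -0.   0.9] grip 0.004
spin units -0.0 shift units [-2.83  0.84  0.03] rows 3 per row [-0.944  0.282  0.01 ]
[318. 230.] [452.   25.3  80.5  41.   -2.8]
```

View pics/w16.png

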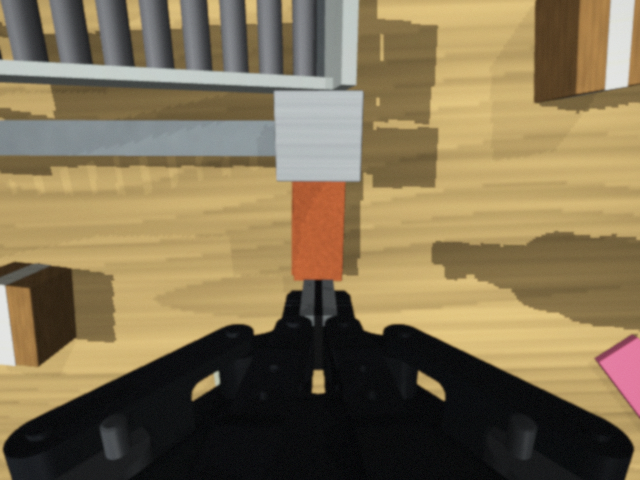

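View pics/s16c.png

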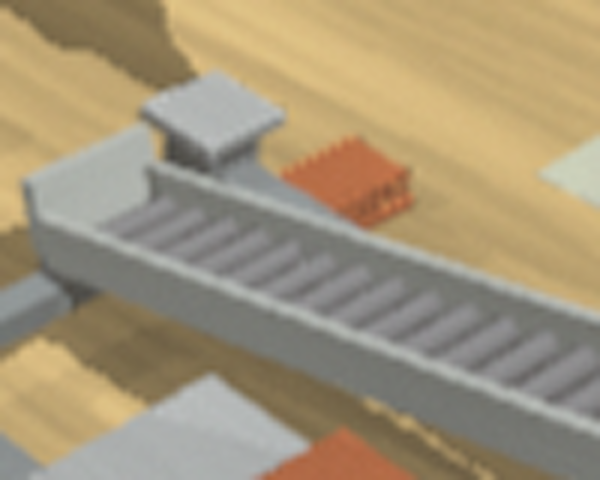

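```bash
python3 - <<'E'
from h import *
p=camera_params('wrist')
q=plane(p,[(275,91),(362,92),(361,181),(276,180)],.094)*1000
print(q.round(1),q.mean(0))
E
```

```text
[[ 5.460e+02  4.360e+01  9.400e+01]
 [ 5.440e+02 -7.000e-01  9.400e+01]
 [ 4.991e+02 -2.000e-01  9.400e+01]
 [ 5.013e+02  4.610e+01  9.400e+01]] [522.58477687  22.19019158  94.        ]
```

jog_arm:
  moves:
    - [[-0.7,0,0],0,1]
    - [[-0.7,0,0],0,1]
    - [[-0.7,0.3,0],0,1]
    - [[-0.7,0.4,0],0,1]
    - [[0,0.4,0],0,1]
    - [[0,0,0],0,1]
    - [[0,0,0],0,1]

```text
clock: 20.43
tool_pos: [0.5179, 0.0215, 0.119]
eef_rot: [-90.0, -0.2, 178.0]
wrist_force: [-0.4, 0.2, 0.9]
grip_width: -0.002
```

jog_arm:
  moves:
    - [[0,0.2,0],0,1]
    - [[0,0.2,0],0,1]
    - [[0,0.12,0],0,1]
    - [[0,0.06,0],0,1]
    - [[0,0.06,0],0,1]
    - [[0,0,0],0,1]
    - [[0,0,0],0,1]

```text
clock: 21.02
tool_pos: [0.519, 0.0214, 0.1043]
eef_rot: [-90.0, -0.0, 178.0]
wrist_force: [-2.3, -0.3, 3.0]
grip_width: -0.001
```

jog_arm:
  moves:
    - [[0,0.08,0],0,1]
    - [[0,0,0],0,1]
    - [[0,0,0],0,1]

```text
clock: 21.27
tool_pos: [0.5192, 0.0213, 0.1025]
eef_rot: [-90.0, 0.0, 178.0]
wrist_force: [-3.2, -0.4, 5.4]
grip_width: -0.001
```

jog_arm:
  moves:
    - [[0,0.06,0],0,1]
    - [[0,0.04,0],0,1]
    - [[0,0,0],0,1]
    - [[0,0,0],0,1]

```text
clock: 21.6
tool_pos: [0.5192, 0.0212, 0.1022]
eef_rot: [-90.0, 0.0, 178.0]
wrist_force: [-15.3, -2.0, 30.1]
grip_width: -0.0
```

jog_arm:
  moves:
    - [[0,0.06,0],0,1]
    - [[0,0,0],0,1]
    - [[0,0,0],0,1]

```text
clock: 21.85
tool_pos: [0.5192, 0.0213, 0.102]
eef_rot: [-89.9, 0.0, 178.0]
wrist_force: [-20.6, -2.6, 46.0]
grip_width: -0.0
```

jog_arm:
  moves:
    - [[0,-0.1,0],0,1]
    - [[0,0,0],0,1]
    - [[0,0,0],0,1]
    - [[0,0,0],0,1]
    - [[0,0,0],0,1]
    - [[0,0,0],0,1]
    - [[0,0,0],0,1]
    - [[0,0,0],0,1]
    - [[0,0,0],0,1]
    - [[0,0,0],0,1]
    - [[0,0,0],0,1]
    - [[0,0,0],0,1]
    - [[0,0,0],0,1]
    - [[0,0,0],0,1]

```text
clock: 23.02
tool_pos: [0.5197, 0.0214, 0.1023]
eef_rot: [-90.0, 0.1, 178.0]
wrist_force: [-8.3, -1.1, 17.7]
grip_width: 0.001
```

```bash
python3 - <<'E'
from h import *
s=read_state(); print(s['wrist_force'],s['tool_pos'])
im,p=save('scene','s17')
cv2.imwrite('pics/s17c.png',cv2.resize(im[200:300,280:400,::-1],None,fx=6,fy=6,interpolation=cv2.INTER_CUBIC))
E
```

```text
[-8.28055492 -1.10781059 17.71512211] [0.51965272 0.02141008 0.1022868 ]
```

View pics/s17c.png

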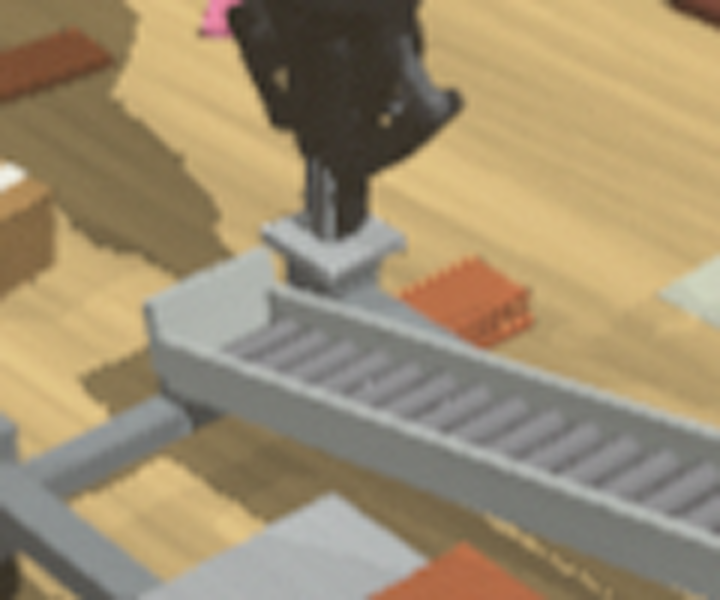

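jog_arm:
  moves:
    - [[0,-0.5,0],0,0.8]
    - [[0,-1,0],0,0.5]
    - [[0,-1,0],0,0.3]
    - [[0,-1,0],0,0.2]
    - [[0,-0.5,0.9],0,0.2]
    - [[0,0,0.9],0,0.2]
    - [[0,0,0.9],0,0.2]
    - [[0,0,0.9],0,0.2]
    - [[0,0,0.9],0,0.2]
    - [[0,0,0],0,0.2]
    - [[0,0,0],0,0.2]

```text
clock: 23.98
tool_pos: [0.5152, -0.0923, 0.2005]
eef_rot: [-90.0, 0.0, 177.8]
wrist_force: [-0.3, 0.5, -0.2]
grip_width: 0.798
```

```bash
cat >> h.py <<'E'
def bands(im,p,z=.045,amax=5000,amin=30,vmin=135):
    hsv=cv2.cvtColor(im,cv2.COLOR_RGB2HSV); w=cv2.inRange(hsv,(0,0,vmin),(179,40,255)); out=[]
    cs,_=cv2.findContours(w,cv2.RETR_EXTERNAL,cv2.CHAIN_APPROX_NONE)
    for c in cs:
        if amin<cv2.contourArea(c)<amax:
            (x,y),(a,b),an=cv2.minAreaRect((plane(p,c[:,0],z)[:,:2]*1000).astype(np.float32))
            if a<b: a,b,an=b,a,an+90
            if 8<b<25 and a>40: out.append((c[:,0].mean(0).round(),np.round([x,y,a,b,(an+90)%180-90],1)))
    return out
E
python3 - <<'E'
from h import *
im,p=save('top','t18')
for b in bands(im,p): print('top',*b)
im,p=save('wrist','w18')
for b in bands(im,p,amin=300,amax=9000,vmin=150): print('wr',*b)
go(582,-167,110,-172)
E
```

```text
top [223. 295.] [390.9 273.1  69.1  13.9  -9.1]
top [398. 219.] [ 615.4 -284.9   70.1   13.8    1.8]
wr [406. 146.] [ 582.2 -165.4   70.8   14.2    7. ]
wr [558.  97.] [ 615.7 -284.5   70.6   14.2    1.5]
at [515.4 -90.2 200.5] [-90.   0. 178.] t 24.1 F [-0.1 -0.  -0.1] grip 0.8
spin units -1.99 shift units [-2.21  3.62  3.41] rows 4 per row [-0.553  0.905  0.854]
```

View pics/w18.png

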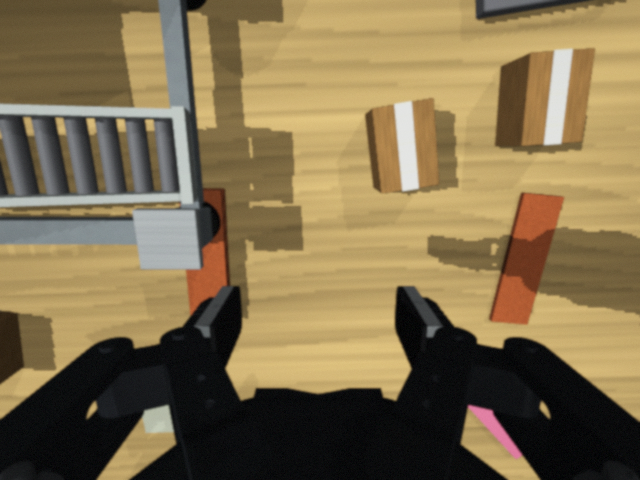

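View pics/t18.png

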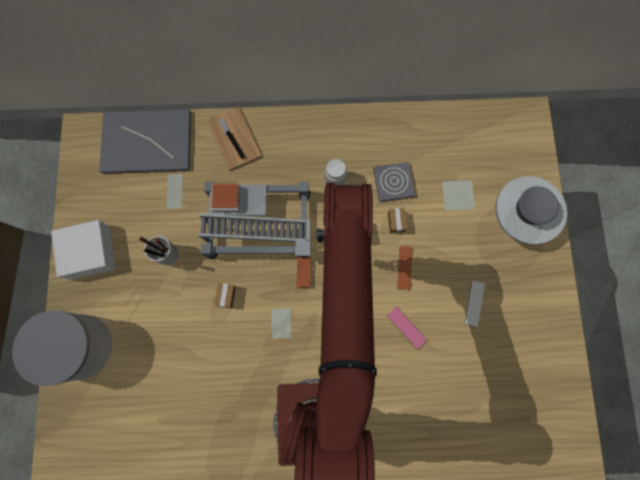

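jog_arm:
  moves:
    - [[0,0,0],-0.95,0.15]
    - [[0,0,0],-0.95,0.15]
    - [[-0.55,0.7,0.85],0,0.15]
    - [[-0.55,0.7,0.85],0,0.15]
    - [[-0.55,0.7,0.85],0,0.15]
    - [[-0.55,0.7,0.85],0,0.15]
    - [[0,0.8,0],0,0.15]
    - [[0,0.7,0],0,0.15]
    - [[0,0,0],0,0.15]
    - [[0,0,0],0,0.15]

```text
clock: 24.92
tool_pos: [0.5805, -0.1666, 0.0925]
eef_rot: [-90.1, -0.1, -172.4]
wrist_force: [-0.6, -0.6, 0.5]
grip_width: 0.85
```

```bash
python3 - <<'E'
from h import *
go(581.5,-165.8,32,-172.5)
save('wrist','w19')
E
```

```text
at [ 580.5 -166.6   92.5] [-9.010e+01 -1.000e-01 -1.724e+02] t 24.9 F [-0.6 -0.6  0.5] grip 0.85
spin units 0.02 shift units [-0.04  2.42 -0.03] rows 3 per row [-0.014  0.806 -0.009]
```

View pics/w19.png

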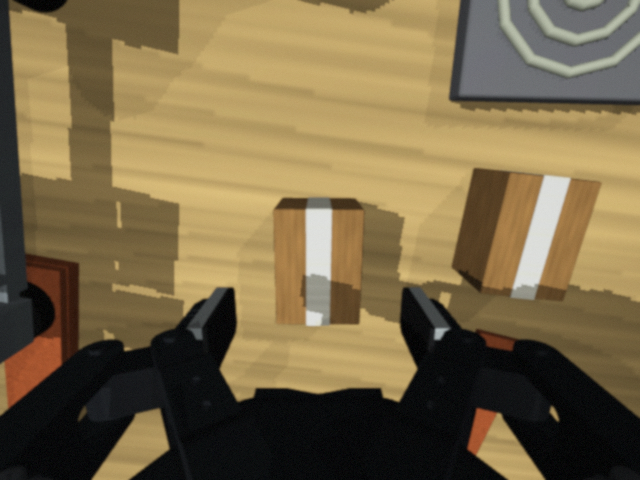

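jog_arm:
  moves:
    - [[0,0.8,0],0,0.2]
    - [[0,0.8,0],0,0.2]
    - [[0,0.6,0],0,0.2]
    - [[0,0.22,0],0,0.2]
    - [[0,0,0],0,0.3]
    - [[0,0,0],0,0.4]
    - [[0,0,0],0,0.5]
    - [[0,0,0],0,0.6]
    - [[0,0,0],0,0.6]
    - [[0,0,0],0,0.6]
  newtons: 50

```text
clock: 25.8
tool_pos: [0.5819, -0.1681, 0.0345]
eef_rot: [-90.0, 0.1, -172.5]
wrist_force: [-1.6, 2.0, 7.2]
grip_width: 0.573
```

jog_arm:
  moves:
    - [[0,-0.5,0],0,0.6]
    - [[0,-1,0],0,0.6]
    - [[0,-1,0],0,0.6]
    - [[0,-1,0],0,0.6]
    - [[0,-1,0],0,0.6]
    - [[0,-1,0],0,0.6]
    - [[0,-1,0],0,0.6]
    - [[0,0,0],0,0.6]
    - [[0,0,0],0,0.6]

```text
clock: 26.55
tool_pos: [0.5815, -0.1684, 0.1971]
eef_rot: [-89.9, 0.2, -172.5]
wrist_force: [0.3, 0.0, -4.0]
grip_width: 0.575
```

```bash
python3 - <<'E'
from h import *
save('wrist','w20')
# lane frame
th=np.radians(-1.95); ex=np.array([np.cos(th),np.sin(th)]); ey=np.array([-np.sin(th),np.cos(th)])
for pad in ([519.2,20.65],[522.6,22.2],[520.5,21.3]):
    O=np.array(pad)+60*ex-5*ey; print('lane O',O, [ (O+ey*u*np.cos(np.radians(14))).round(1).tolist() for u in (150,200,250)])
T=np.array([520,21.2])+60*ex-5*ey+ey*220*np.cos(np.radians(14)); print(T)
go(T[0],T[1],210,-91.95)
E
```

```text
lane O [578.99511737  13.61125446] [[583.9, 159.1], [585.6, 207.6], [587.2, 256.0]]
lane O [582.39511737  15.16125446] [[587.3, 160.6], [589.0, 209.1], [590.6, 257.6]]
lane O [580.29511737  14.26125446] [[585.2, 159.7], [586.9, 208.2], [588.5, 256.7]]
[587.05876778 227.50269706]
at [ 580.6 -168.2  195.3] [ -90.     0.  -172.5] t 26.6 F [-0.   0.3 -4.6] grip 0.571
spin units -16.11 shift units [-15.83  -0.59  -0.28] rows 16 per row [-0.989 -0.037 -0.017]
```

View pics/w20.png

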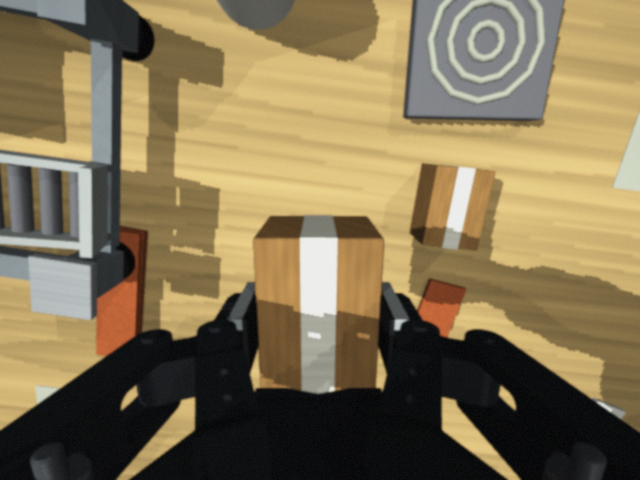

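jog_arm:
  moves:
    - [[0,0,0],-0.95,0.6]
    - [[0,0,0],-0.95,0.6]
    - [[0,0,0],-0.95,0.6]
    - [[0,0,0],-0.95,0.6]
    - [[0,0,0],-0.95,0.6]
    - [[0,0,0],-0.95,0.6]
    - [[0,0,0],-0.95,0.6]
    - [[0,0,0],-0.95,0.6]
    - [[0,0,0],-0.95,0.6]
    - [[0,0,0],-0.95,0.6]
    - [[0,0,0],-0.95,0.6]
    - [[0,0,0],-0.95,0.6]
    - [[0,0,0],-0.95,0.6]
    - [[0,0,0],-0.95,0.6]
    - [[0,0,0],-0.95,0.6]
    - [[0,0,0],-0.95,0.6]
    - [[0,0,0],-0.9,0.6]
    - [[0,0,0],0,0.6]

```text
clock: 28.1
tool_pos: [0.5797, -0.168, 0.1932]
eef_rot: [-90.2, 0.1, -91.8]
wrist_force: [0.2, 0.3, -3.3]
grip_width: 0.573
```

```bash
python3 - <<'E'
from h import *
go(584,130.5,165,-91.95); print(read_state()['joint_pos'].round())
E
```

```text
at [ 579.7 -168.   193.2] [-90.2   0.1 -91.8] t 28.1 F [ 0.2  0.3 -3.3] grip 0.573
spin units 0.03 shift units [-11.94   1.13  -0.24] rows 12 per row [-0.995  0.094 -0.02 ]
[ 30.  17. -22.  93.   7.  71.   5.]
```

jog_arm:
  moves:
    - [[-0.92,0,-0.02],0,0.6]
    - [[-0.92,0,-0.02],0,0.6]
    - [[-0.92,0,-0.02],0,0.6]
    - [[-0.92,0,-0.02],0,0.6]
    - [[-0.92,0,-0.02],0,0.6]
    - [[-0.92,0.16,-0.02],0,0.6]
    - [[-0.92,0.16,-0.02],0,0.6]
    - [[-0.92,0.16,-0.02],0,0.6]
    - [[-0.92,0.16,-0.02],0,0.6]
    - [[-0.92,0.16,-0.02],0,0.6]
    - [[-0.92,0.16,-0.02],0,0.6]
    - [[-0.92,0.16,-0.02],0,0.6]
    - [[-0.9,0,0],0,0.6]
    - [[0,0,0],0,0.6]
    - [[0,0,0],0,0.6]

```text
clock: 29.35
tool_pos: [0.5843, 0.1321, 0.1659]
eef_rot: [-90.1, 0.0, -92.0]
wrist_force: [0.1, -0.4, -3.0]
grip_width: 0.571
```

```bash
python3 - <<'E'
from h import *
go(584,130.5,134,-91.95)
save('wrist','w21')
E
```

```text
at [584.3 132.1 165.9] [-90.1   0.  -92. ] t 29.4 F [ 0.1 -0.4 -3. ] grip 0.571
spin units -0.0 shift units [ 0.06  1.28 -0.01] rows 2 per row [ 0.032  0.639 -0.004]
```

View pics/w21.png

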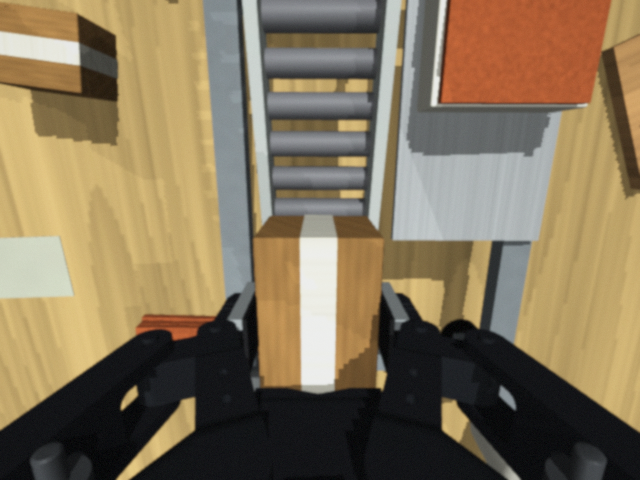

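jog_arm:
  moves:
    - [[0.03,0.5,0.05],0,0.6]
    - [[0.03,0.4,0],0,0.6]
    - [[0,0.2,0],0,0.6]
    - [[0,0,0],0,0.6]
    - [[0,0,0],0,0.6]

```text
clock: 29.82
tool_pos: [0.5861, 0.1283, 0.1388]
eef_rot: [-90.1, -0.0, -92.1]
wrist_force: [0.3, 0.2, -3.5]
grip_width: 0.572
```

```bash
python3 - <<'E'
from h import *
avg(2);go(584,130.5,133,-91.95)
save('wrist','w22')
E
```

```text
avg [586.54 128.69 139.65] [0.09 0.09 0.19] rot [-9.000e+01  1.000e-02 -9.204e+01]
at [586.6 128.8 139.8] [-90.   0. -92.] t 29.9 F [-0.4  0.2 -3.2] grip 0.575
spin units -0.02 shift units [-0.06  0.27 -0.11] rows 1 per row [-0.065  0.273 -0.108]
```

View pics/w22.png

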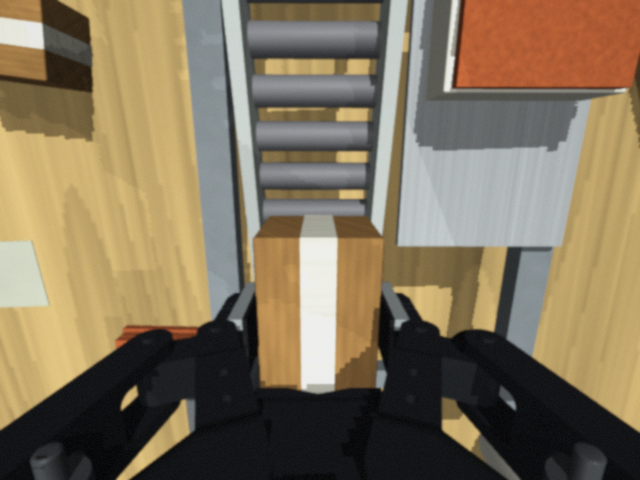

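jog_arm:
  moves:
    - [[0,0.12,-0.05],0,0.6]
    - [[0,0.08,0],0,0.6]
    - [[0,0,0],0,0.6]
    - [[0,0,0],0,0.6]

```text
clock: 30.3
tool_pos: [0.5851, 0.1289, 0.1345]
eef_rot: [-90.0, -0.0, -92.0]
wrist_force: [-0.1, -0.3, -2.8]
grip_width: 0.575
```

jog_arm:
  moves:
    - [[0,0.06,0],0,0.6]
    - [[0,0,0],0,0.6]
    - [[0,0,0],0,0.6]

```text
clock: 30.55
tool_pos: [0.5856, 0.1288, 0.1336]
eef_rot: [-89.9, 0.0, -92.0]
wrist_force: [-0.2, -0.7, 2.2]
grip_width: 0.572
```

jog_arm:
  moves:
    - [[0,0,0],0,0.45]
    - [[0,0,0],0,0.38]
    - [[0,0,0],0,0.33]
    - [[0,0,0],0,0.3]
    - [[0,-0.3,0],0,0.3]
    - [[0,-1,0],0,0.3]
    - [[0,-1,0],0,0.3]
    - [[0,-1,0],0,0.3]
    - [[0,0,0],0,0.3]
    - [[0,0,0],0,0.3]

```text
clock: 31.38
tool_pos: [0.586, 0.1294, 0.2176]
eef_rot: [-89.8, 0.0, -92.0]
wrist_force: [-0.1, -0.4, -1.1]
grip_width: 0.698
```

```bash
python3 - <<'E'
from h import *
im,p=save('wrist','w23')
im,p=save('scene','s23')
cv2.imwrite('pics/s23c.png',cv2.resize(im[200:350,220:470,::-1],None,fx=3,fy=3,interpolation=cv2.INTER_CUBIC))
im,p=save('top','t23')
for b in bands(im,p): print('top',*b)
E
```

```text
top [223. 295.] [390.8 273.3  68.7  13.8  -9.7]
top [298. 228.] [595.5  34.4  41.7  13.1  87.9]
top [398. 219.] [ 615.4 -285.    70.1   13.9    2.1]
```

View pics/s23c.png

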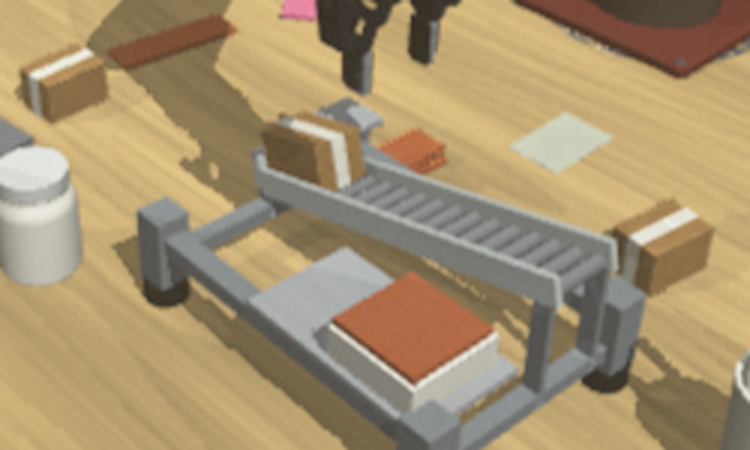

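View pics/w23.png

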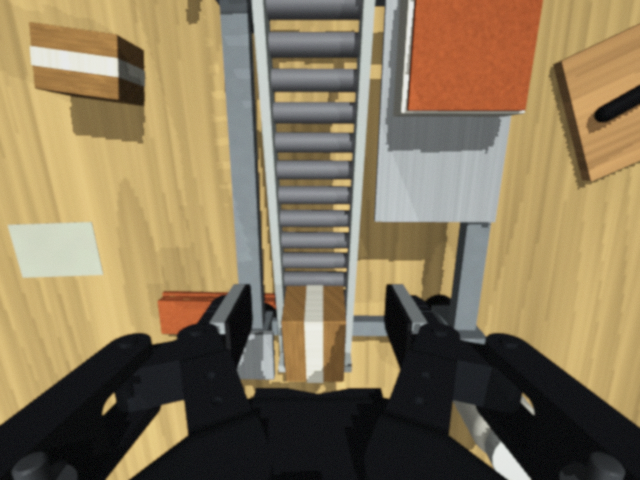

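```bash
python3 - <<'E'
from h import *
go(615.5,-284.8,180,-92)
E
```

```text
at [584.7 128.7 214.7] [-90.1  -0.  -92. ] t 31.5 F [-0.5 -0.2 -0.3] grip 0.7
spin units -0.0 shift units [16.49  1.39  1.81] rows 17 per row [0.97  0.082 0.106]
```

jog_arm:
  moves:
    - [[0.92,0,0.1],0,0.2]
    - [[0.92,0,0.1],0,0.2]
    - [[0.92,0,0.1],0,0.2]
    - [[0.92,0,0.1],0,0.2]
    - [[0.92,0,0.1],0,0.2]
    - [[0.92,0.1,0.1],0,0.2]
    - [[0.92,0.1,0.1],0,0.2]
    - [[0.92,0.1,0.1],0,0.2]
    - [[0.92,0.1,0.1],0,0.2]
    - [[0.92,0.1,0.1],0,0.2]
    - [[0.92,0.1,0.1],0,0.2]
    - [[0.92,0.1,0.1],0,0.2]
    - [[0.92,0.1,0.1],0,0.2]
    - [[0.92,0.1,0.1],0,0.2]
    - [[0.92,0.1,0.1],0,0.2]
    - [[0.92,0.1,0.1],0,0.15]
    - [[0.92,0.1,0.1],0,0.15]
    - [[0.85,0.1,0.1],0,0.15]
    - [[0,0,0],0,0.15]

```text
clock: 33.12
tool_pos: [0.6136, -0.2904, 0.1805]
eef_rot: [-90.2, -0.1, -92.3]
wrist_force: [-0.9, -1.0, -0.6]
grip_width: 0.85
```

jog_arm:
  moves:
    - [[0,0,0],0.96,0.15]
    - [[0,0,0],0.96,0.15]
    - [[0,0,0],0.96,0.15]
    - [[0,0,0],0.96,0.15]
    - [[0,0,0],0.96,0.15]
    - [[0,0,0],0.96,0.15]
    - [[0,0,0],0.96,0.15]
    - [[0,0,0],0.96,0.15]
    - [[0,0,0],0.96,0.15]
    - [[0,0,0],0.96,0.15]
    - [[0,0,0],0.96,0.15]
    - [[0,0,0],0.96,0.15]
    - [[0,0,0],0.96,0.15]
    - [[0,0,0],0.96,0.15]
    - [[0,0,0],0.96,0.15]
    - [[0,0,0],0.96,0.15]
    - [[0,0,0],0.96,0.15]
    - [[0,0,0],0.92,0.15]
    - [[0,0,0],0,0.15]
    - [[0,0,0],0,0.15]

```text
clock: 34.78
tool_pos: [0.6154, -0.2842, 0.1821]
eef_rot: [-90.0, -0.1, -178.0]
wrist_force: [-1.2, -0.2, 1.0]
grip_width: 0.85
```

```bash
python3 - <<'E'
from h import *
im,p=save('wrist','w24')
B=bands(im,p,amin=300,amax=9000,vmin=150)
for b in B: print('wr',*b)
x,y,_,_,a=B[0][1]
go(x-.5,y-.3,90,-180+a)
E
```

```text
wr [320. 231.] [ 615.9 -284.6   70.3   13.4    1.7]
at [ 615.5 -284.3  182.3] [-9.00e+01 -1.00e-01 -1.78e+02] t 34.8 F [ 0.6 -0.5 -0.1] grip 0.852
spin units 0.05 shift units [0.   3.69 0.03] rows 4 per row [0.001 0.923 0.006]
```

View pics/w24.png

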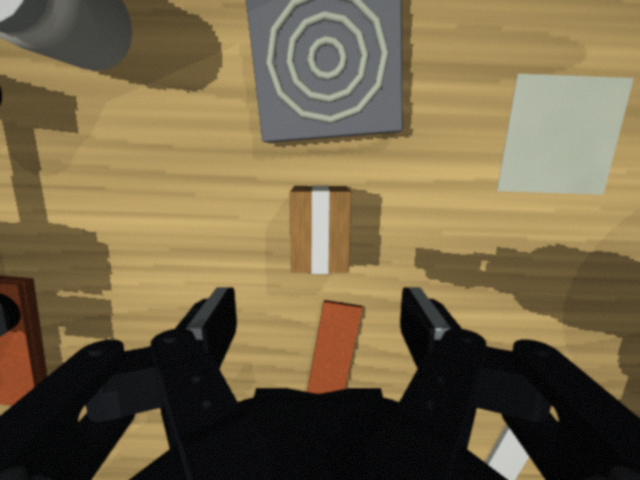

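jog_arm:
  moves:
    - [[0,0.95,0.02],0.04,0.15]
    - [[0,0.95,0],0,0.2]
    - [[0,0.95,0],0,0.2]
    - [[0,0.95,0],0,0.2]
    - [[0,0.95,0],0,0.2]
    - [[0,0.8,0],0,0.2]
    - [[0,0.4,0],0,0.2]
    - [[0,0,0],0,0.3]
    - [[0,0,0],0,0.4]
    - [[0,0,0],0,0.5]
    - [[0,0,0],0,0.6]
    - [[0,0,0],0,0.6]
    - [[0,0,0],0,0.6]

```text
clock: 35.92
tool_pos: [0.6161, -0.2854, 0.0352]
eef_rot: [-90.0, 0.1, -178.4]
wrist_force: [-0.5, 0.6, 0.6]
grip_width: 0.575
```

jog_arm:
  moves:
    - [[0,-0.5,0],0,0.6]
    - [[0,-1,0],0,0.6]
    - [[0,-1,0],0,0.6]
    - [[0,-1,0],0,0.6]
    - [[0,-1,0],0,0.6]
    - [[0,-1,0],0,0.6]
    - [[0,-1,0],0,0.6]
    - [[0,0,0],0,0.6]
    - [[0,0,0],0,0.6]

```text
clock: 36.67
tool_pos: [0.6165, -0.2855, 0.1993]
eef_rot: [-89.9, 0.2, -178.4]
wrist_force: [0.1, -0.5, -4.3]
grip_width: 0.574
```

jog_arm:
  moves:
    - [[0,0,0],-0.96,0.6]
    - [[0,0,0],-0.96,0.6]
    - [[0,0,0],-0.96,0.6]
    - [[0,0,0],-0.96,0.6]
    - [[0,0,0],-0.96,0.6]
    - [[0,0,0],-0.96,0.6]
    - [[0,0,0],-0.96,0.6]
    - [[0,0,0],-0.96,0.6]
    - [[0,0,0],-0.96,0.6]
    - [[0,0,0],-0.96,0.6]
    - [[0,0,0],-0.96,0.6]
    - [[0,0,0],-0.96,0.6]
    - [[0,0,0],-0.96,0.6]
    - [[0,0,0],-0.96,0.6]
    - [[0,0,0],-0.96,0.6]
    - [[0,0,0],-0.96,0.6]
    - [[0,0,0],-0.96,0.6]
    - [[0,0,0],-0.92,0.6]
    - [[0,0,0],0,0.6]
    - [[0,0,0],0,0.6]

```text
clock: 38.33
tool_pos: [0.6151, -0.285, 0.1955]
eef_rot: [-90.1, 0.1, -92.3]
wrist_force: [-0.4, 0.3, -2.7]
grip_width: 0.573
```

```bash
python3 - <<'E'
from h import *
im,p=save('wrist','w25')
go(586.8,170,185,-91.95)
E
```

```text
at [ 615.2 -285.   195.8] [-90.1   0.  -92.4] t 38.4 F [-0.4 -0.6 -2.5] grip 0.574
spin units -0.08 shift units [-18.15   0.43  -1.75] rows 19 per row [-0.955  0.023 -0.092]
```

View pics/w25.png

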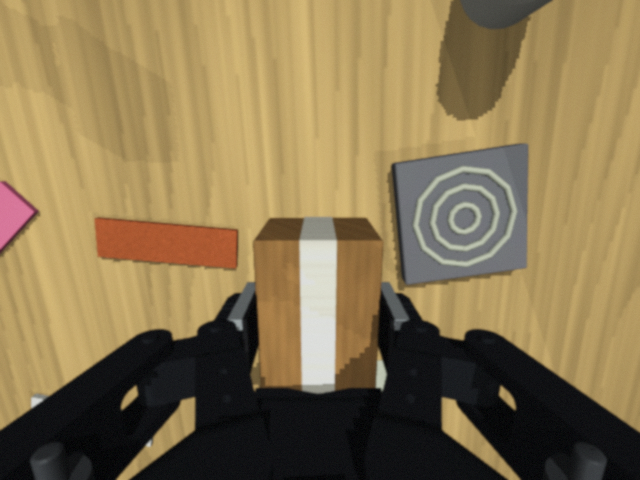

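jog_arm:
  moves:
    - [[-0.95,0,-0.09],-0.08,0.6]
    - [[-0.95,0,-0.09],0,0.6]
    - [[-0.95,0,-0.09],0,0.6]
    - [[-0.95,0,-0.09],0,0.6]
    - [[-0.95,0,-0.09],0,0.6]
    - [[-0.95,0,-0.09],0,0.6]
    - [[-0.95,0,-0.09],0,0.6]
    - [[-0.95,0,-0.09],0,0.6]
    - [[-0.95,0,-0.09],0,0.6]
    - [[-0.95,0,-0.09],0,0.6]
    - [[-0.95,0,-0.09],0,0.6]
    - [[-0.95,0,-0.09],0,0.6]
    - [[-0.95,0,-0.09],0,0.6]
    - [[-0.95,0,-0.09],0,0.6]
    - [[-0.95,0.1,-0.09],0,0.6]
    - [[-0.95,0.1,-0.09],0,0.6]
    - [[-0.95,0.1,-0.09],0,0.6]
    - [[-0.95,0.1,-0.09],0,0.6]
    - [[-0.95,0.1,-0.1],0,0.6]
    - [[0,0.2,0],0,0.6]

```text
clock: 40.05
tool_pos: [0.5857, 0.1739, 0.1796]
eef_rot: [-90.0, 0.2, -91.6]
wrist_force: [-0.6, 0.5, -2.5]
grip_width: 0.571
```

jog_arm:
  moves:
    - [[0,0.4,0],0,0.6]
    - [[0,0.2,0],0,0.6]
    - [[0,0,0],0,0.6]
    - [[0,0,0],0,0.6]

```text
clock: 40.38
tool_pos: [0.5871, 0.1657, 0.1637]
eef_rot: [-90.1, -0.0, -91.9]
wrist_force: [-0.6, 0.5, -2.5]
grip_width: 0.569
```

```bash
python3 - <<'E'
from h import *
im,p=save('wrist','w26')
go(586.8,170,143,-91.95)
E
```

```text
at [587.4 166.  164.2] [-90.   -0.  -91.9] t 40.4 F [ 0.5  0.3 -3.3] grip 0.575
spin units 0.0 shift units [-0.16  0.85 -0.03] rows 1 per row [-0.157  0.849 -0.029]
```

View pics/w26.png

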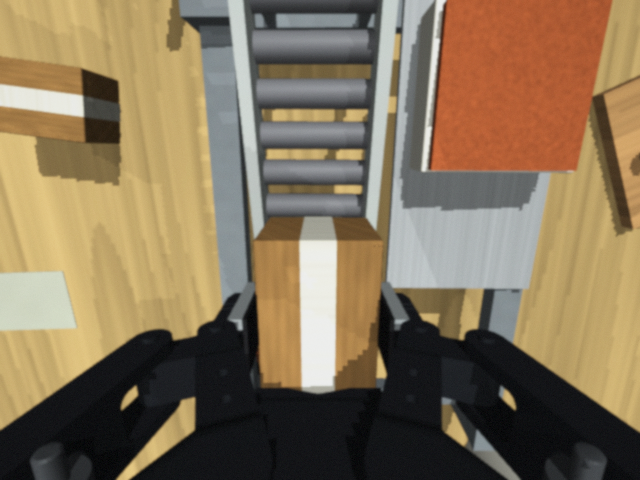

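jog_arm:
  moves:
    - [[-0.1,0.35,-0.06],0,0.6]
    - [[0,0.3,0],0,0.6]
    - [[0,0.14,0],0,0.6]
    - [[0,0,0],0,0.6]
    - [[0,0,0],0,0.6]

```text
clock: 40.85
tool_pos: [0.5858, 0.1696, 0.1443]
eef_rot: [-90.0, -0.0, -91.8]
wrist_force: [-0.3, -0.2, -2.5]
grip_width: 0.573
```

jog_arm:
  moves:
    - [[0,0.07,0],0,0.6]
    - [[0,0,0],0,0.6]
    - [[0,0,0],0,0.6]

```text
clock: 41.1
tool_pos: [0.5865, 0.1697, 0.144]
eef_rot: [-89.9, 0.0, -91.8]
wrist_force: [-0.4, -1.2, 5.6]
grip_width: 0.576
```

jog_arm:
  moves:
    - [[0,-0.04,0],0,0.6]
    - [[0,0,0],0,0.45]
    - [[0,0,0],0,0.38]
    - [[0,0,0],0,0.33]
    - [[0,0,0],0,0.3]
    - [[0,-0.3,0],0,0.3]
    - [[0,-1,0],0,0.3]
    - [[0,-1,0],0,0.3]
    - [[0,-1,0],0,0.3]
    - [[0,0,0],0,0.3]
    - [[0,0,0],0,0.3]

```text
clock: 42.02
tool_pos: [0.5865, 0.1703, 0.2284]
eef_rot: [-89.8, 0.1, -91.8]
wrist_force: [0.6, 0.2, -0.7]
grip_width: 0.698
```

```bash
python3 - <<'E'
from h import *
im,p=save('wrist','w27')
B=bands(im,p,amin=300,amax=9000,vmin=150)
for b in B: print('wr',*b)
im,p=save('scene','s27')
cv2.imwrite('pics/s27c.png',cv2.resize(im[200:350,220:470,::-1],None,fx=3,fy=3,interpolation=cv2.INTER_CUBIC))
im,p=save('top','t27')
for b in bands(im,p): print('top',*b)
go(391.5,273,200,-189.5)
go(391.5,273,200,-92)
E
```

```text
wr [313. 324.] [579.5  56.  156.6  20.4  89.4]
wr [249. 218.] [521.4 170.6  85.9  19.3  88.8]
wr [ 93. 115.] [392.3 273.9  70.7  14.1  -9. ]
wr [269. 144.] [546.5 228.2 258.8   9.4  89.9]
top [223. 295.] [390.9 273.1  69.1  13.9  -9.1]
top [284. 227.] [600.5  82.3  41.8  13.2  87.9]
at [585.3 169.6 225.4] [-90.1  -0.  -91.8] t 42.2 F [ 0.4 -0.1  0.7] grip 0.698
spin units 19.54 shift units [ 8.33  1.02 -2.8 ] rows 9 per row [ 0.925  0.113 -0.311]
at [585.3 169.6 225.4] [-90.1  -0.  -91.8] t 42.2 F [ 0.4 -0.1  0.7] grip 0.698
spin units 0.04 shift units [-3.86  1.02 -7.89] rows 8 per row [-0.483  0.127 -0.986]
```

View pics/s27c.png

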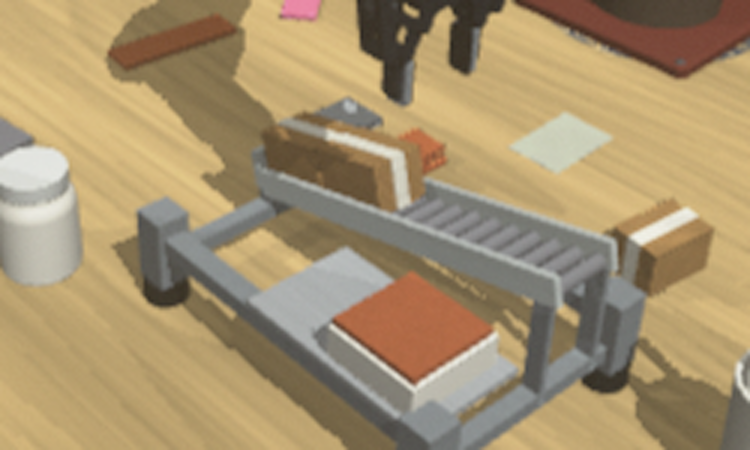

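View pics/w27.png

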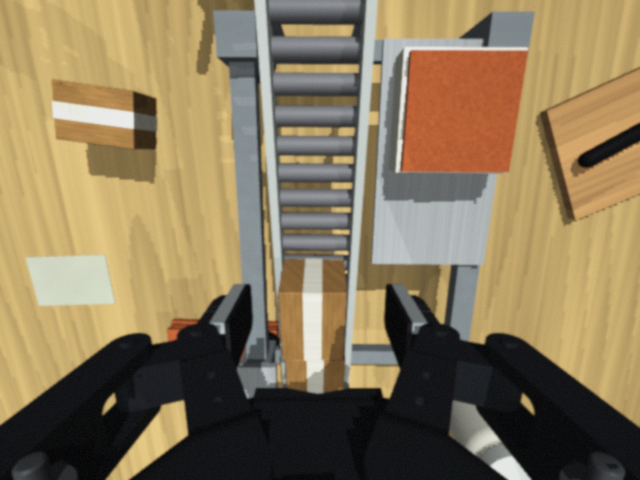

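jog_arm:
  moves:
    - [[-0.42,0,-0.87],0,0.2]
    - [[-0.43,0,-0.88],0,0.2]
    - [[-0.43,0,-0.88],0,0.2]
    - [[-0.43,0,-0.88],0,0.2]
    - [[-0.43,0.2,-0.88],0,0.2]
    - [[-0.43,0.2,-0.88],0,0.2]
    - [[-0.43,0.2,-0.88],0,0.2]
    - [[-0.43,0.2,-0.88],0,0.2]
    - [[-0.43,0.2,-0.87],0,0.2]
    - [[0,0,0],0,0.2]

```text
clock: 43.0
tool_pos: [0.3867, 0.2745, 0.1998]
eef_rot: [-90.2, -0.1, -91.5]
wrist_force: [0.1, 0.6, -0.1]
grip_width: 0.797
```

jog_arm:
  moves:
    - [[0,0,0],-0.97,0.15]
    - [[0,0,0],-0.97,0.15]
    - [[0,0,0],-0.97,0.15]
    - [[0,0,0],-0.97,0.15]
    - [[0,0,0],-0.97,0.15]
    - [[0,0,0],-0.97,0.15]
    - [[0,0,0],-0.97,0.15]
    - [[0,0,0],-0.97,0.15]
    - [[0,0,0],-0.97,0.15]
    - [[0,0,0],-0.97,0.15]
    - [[0,0,0],-0.97,0.15]
    - [[0,0,0],-0.97,0.15]
    - [[0,0,0],-0.97,0.15]
    - [[0,0,0],-0.97,0.15]
    - [[0,0,0],-0.97,0.15]
    - [[0,0,0],-0.97,0.15]
    - [[0,0,0],-0.97,0.15]
    - [[0,0,0],0,0.15]
    - [[0,0,0],0,0.15]

```text
clock: 44.58
tool_pos: [0.3913, 0.2721, 0.2008]
eef_rot: [-90.0, 0.1, -9.5]
wrist_force: [-1.0, 0.1, -0.7]
grip_width: 0.85
```

```bash
python3 - <<'E'
from h import *
im,p=save('wrist','w28')
B=bands(im,p,amin=300,amax=9000,vmin=150)
for b in B: print('wr',*b)
im,p=save('top','t28')
for b in bands(im,p): print('top',*b)
go(391.6,273.4,33,-9.3); print(read_state()['joint_pos'].round())
E
```

```text
wr [319. 225.] [392.4 273.9  69.7  13.7  -9.5]
top [285. 227.] [599.7  77.5 147.5  15.2  85.9]
at [391.3 272.2 201. ] [-90.    0.   -9.5] t 44.7 F [ 0.7 -0.3  0.2] grip 0.852
spin units -0.04 shift units [0.   6.72 0.05] rows 7 per row [0.001 0.96  0.007]
[  1.   3. -42. 109.   2.  69.  39.]
```

View pics/w28.png

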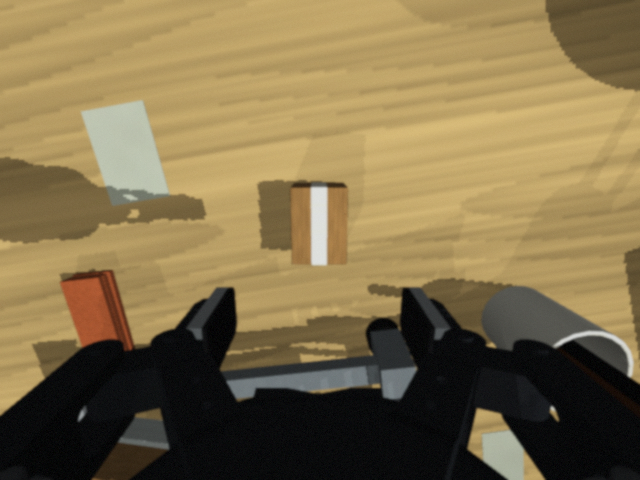

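```bash
python3 - <<'E'
from h import *
p=camera_params('wrist'); print(plane(p,[(484,312),(500,335)],0)*1000)
p=camera_params('top'); print(plane(p,[(160,258),(146,252)],0)*1000,plane(p,[(158,248)],0.1)*1000)
E
```

```text
[[527.86633258 436.02415892   0.        ]
 [559.51783882 452.7234438    0.        ]]
[[522.35083738 489.23556043   0.        ]
 [543.8847995  535.67290232   0.        ]] [[534.95816986 462.15076557 100.        ]]
```

jog_arm:
  moves:
    - [[0,0.95,0.05],0,0.15]
    - [[0,0.95,0],0,0.2]
    - [[0,0.95,0],0,0.2]
    - [[0,0.95,0],0,0.2]
    - [[0,0.95,0],0,0.2]
    - [[0,0.95,0],0,0.2]
    - [[0,0.7,0],0,0.2]
    - [[0,0.3,0],0,0.2]
    - [[0,0,0],0,0.3]
    - [[0,0,0],0,0.4]
    - [[0,0,0],0,0.5]
    - [[0,0,0],0,0.6]
    - [[0,0,0],0,0.6]
    - [[0,0,0],0,0.6]

```text
clock: 45.85
tool_pos: [0.3922, 0.274, 0.0347]
eef_rot: [-90.0, -0.1, -9.4]
wrist_force: [-1.2, -0.9, 4.0]
grip_width: 0.571
```

jog_arm:
  moves:
    - [[0,-0.5,0],0,0.6]
    - [[0,-1,0],0,0.6]
    - [[0,-1,0],0,0.6]
    - [[0,-1,0],0,0.6]
    - [[0,-1,0],0,0.6]
    - [[0,-1,0],0,0.6]
    - [[0,-1,0],0,0.6]
    - [[0,-1,0],0,0.6]
    - [[0,0,0],0,0.6]
    - [[0,0,0],0,0.6]

```text
clock: 46.68
tool_pos: [0.3919, 0.2742, 0.223]
eef_rot: [-89.9, -0.2, -9.3]
wrist_force: [0.2, 0.3, -2.6]
grip_width: 0.574
```

jog_arm:
  moves:
    - [[0,0,0],0.97,0.6]
    - [[0,0,0],0.97,0.6]
    - [[0,0,0],0.97,0.6]
    - [[0,0,0],0.97,0.6]
    - [[0,0,0],0.97,0.6]
    - [[0,0,0],0.97,0.6]
    - [[0,0,0],0.97,0.6]
    - [[0,0,0],0.97,0.6]
    - [[0,0,0],0.97,0.6]
    - [[0,0,0],0.97,0.6]
    - [[0,0,0],0.97,0.6]
    - [[0,0,0],0.97,0.6]
    - [[0,0,0],0.97,0.6]
    - [[0,0,0],0.97,0.6]
    - [[0,0,0],0.97,0.6]
    - [[0,0,0],0.97,0.6]
    - [[0,0,0],0.97,0.6]
    - [[0,0,0],0,0.6]
    - [[0,0,0],0,0.6]

```text
clock: 48.27
tool_pos: [0.391, 0.2733, 0.2204]
eef_rot: [-90.1, -0.0, -91.6]
wrist_force: [0.6, -0.3, -2.6]
grip_width: 0.578
```

```bash
python3 - <<'E'
from h import *
im,p=save('wrist','w29')
# u=230
u=230*np.cos(np.radians(14)); print(u)
go(581.2+u*.034,14.2+u,215,-91.95)
E
```

```text
223.16801704347918
at [391.1 273.5 220.6] [-90.1  -0.  -91.6] t 48.3 F [-0.9 -0.8 -2.5] grip 0.578
spin units 0.07 shift units [1.17 0.22 7.95] rows 8 per row [0.147 0.028 0.994]
```

View pics/w29.png

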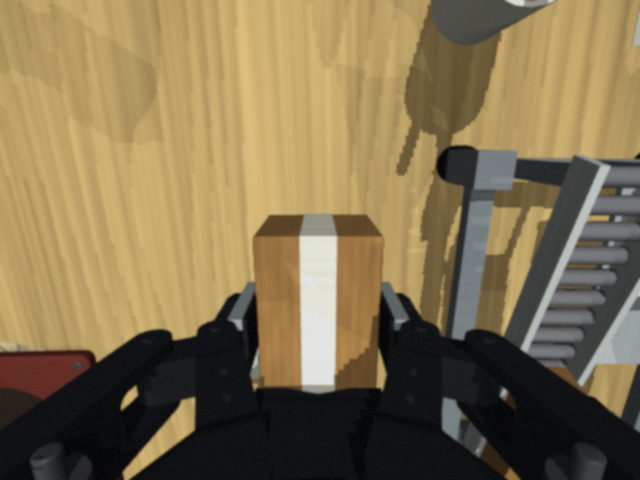

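jog_arm:
  moves:
    - [[0.13,0,0.88],0.07,0.6]
    - [[0.13,0,0.88],0,0.6]
    - [[0.13,0,0.88],0,0.6]
    - [[0.13,0,0.88],0,0.6]
    - [[0.13,0,0.88],0,0.6]
    - [[0.13,0,0.88],0,0.6]
    - [[0.13,0,0.89],0,0.6]
    - [[0.13,0.3,0.89],0,0.6]
    - [[0.13,0.5,0.89],0,0.6]
    - [[0,0.5,0],0,0.6]
    - [[0,0.2,0],0,0.6]
    - [[0,0,0],0,0.6]
    - [[0,0,0],0,0.6]

```text
clock: 49.4
tool_pos: [0.5881, 0.2377, 0.1838]
eef_rot: [-90.1, 0.0, -92.0]
wrist_force: [0.1, -0.4, -3.3]
grip_width: 0.574
```

```bash
python3 - <<'E'
from h import *
im,p=save('wrist','w30')
go(588.8,237.3,162,-91.95)
E
```

```text
at [588.5 237.9 184.5] [-90.   0. -92.] t 49.5 F [ 0.4 -0.8 -2.8] grip 0.573
spin units -0.02 shift units [0.02 0.9  0.01] rows 1 per row [0.022 0.902 0.013]
```

View pics/w30.png

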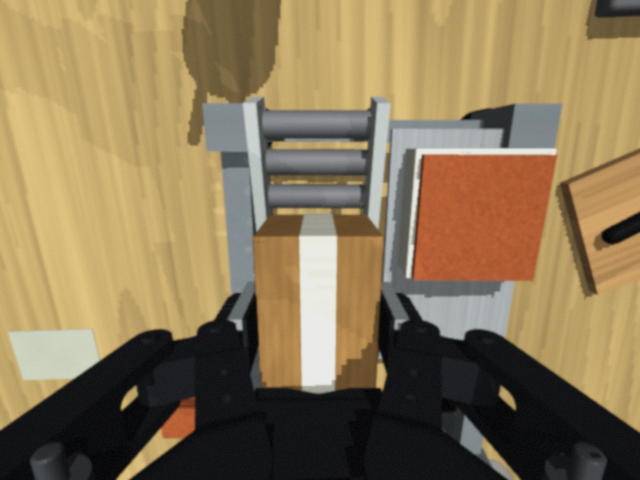

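jog_arm:
  moves:
    - [[0,0.4,-0.03],0,0.6]
    - [[0,0.3,0],0,0.6]
    - [[0,0.15,0],0,0.6]
    - [[0,0,0],0,0.6]
    - [[0,0,0],0,0.6]

```text
clock: 49.87
tool_pos: [0.5882, 0.2371, 0.1624]
eef_rot: [-90.0, -0.0, -92.2]
wrist_force: [0.1, -0.4, -2.9]
grip_width: 0.578
```

jog_arm:
  moves:
    - [[0,0.06,0],0,0.6]
    - [[0,0,0],0,0.6]
    - [[0,0,0],0,0.6]

```text
clock: 50.12
tool_pos: [0.5887, 0.2372, 0.1616]
eef_rot: [-90.0, 0.0, -92.2]
wrist_force: [-1.0, -0.3, 2.7]
grip_width: 0.572
```

jog_arm:
  moves:
    - [[0,0,0],0,0.45]
    - [[0,0,0],0,0.38]
    - [[0,0,0],0,0.33]
    - [[0,0,0],0,0.3]
    - [[0,-0.3,0],0,0.3]
    - [[0,-1,0],0,0.3]
    - [[0,-1,0],0,0.3]
    - [[0,-1,0],0,0.3]
    - [[0,-1,0],0,0.3]
    - [[0,0,0],0,0.3]
    - [[0,0,0],0,0.3]

```text
clock: 51.03
tool_pos: [0.589, 0.2377, 0.2708]
eef_rot: [-89.8, 0.1, -92.1]
wrist_force: [1.2, -0.2, -0.8]
grip_width: 0.702
```

```bash
python3 - <<'E'
from h import *
im,p=save('wrist','w31')
im,p=save('scene','s31')
cv2.imwrite('pics/s31c.png',cv2.resize(im[200:350,220:470,::-1],None,fx=3,fy=3,interpolation=cv2.INTER_CUBIC))
E
```

```text
(no output)
```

View pics/s31c.png

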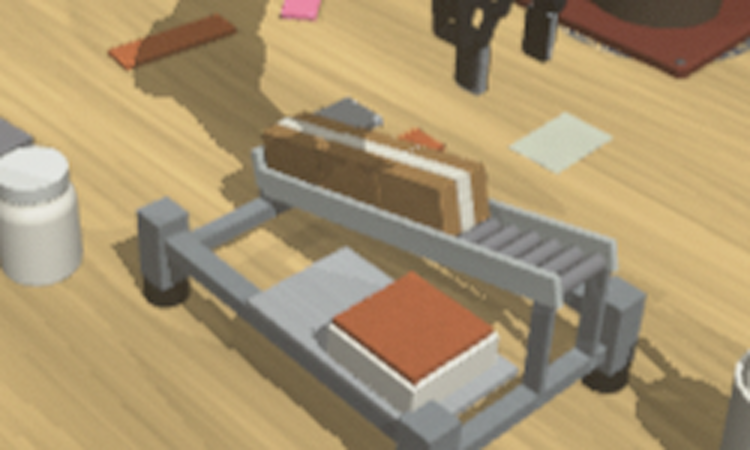

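View pics/w31.png

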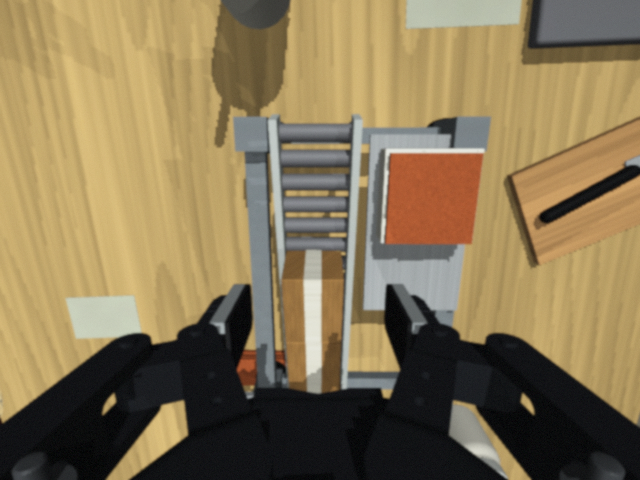

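jog_arm:
  moves:
    - [[0.9,0,-0.2],0,0.3]
    - [[0.9,0,-0.2],0,0.3]
    - [[0.9,0,-0.2],0,0.3]
    - [[0.9,0,-0.2],0,0.3]
    - [[0.9,0,-0.2],0,0.3]
    - [[0.9,0,-0.2],0,0.3]
    - [[0.9,0,-0.2],0,0.3]
    - [[0.9,0,-0.2],0,0.3]
    - [[0.9,0,-0.2],0,0.3]
    - [[0.9,0,-0.2],0,0.3]
    - [[0.9,0,0],0,0.3]
    - [[0.9,0,0],0,0.3]
    - [[0.9,0,0],0,0.3]
    - [[0.9,0,0],0,0.3]
    - [[0.9,0,0],0,0.3]
    - [[0.9,0,0],0,0.3]
    - [[0.9,0,0],0,0.3]
    - [[0.9,0,0],0,0.3]
    - [[0,0,0],0,0.3]
    - [[0,0,0],0,0.3]

```text
clock: 52.8
tool_pos: [0.5223, -0.167, 0.2672]
eef_rot: [-90.1, 0.0, -92.3]
wrist_force: [0.2, 1.2, 0.9]
grip_width: 0.703
```

```bash
python3 - <<'E'
from h import *
im,p=save('top','t32')
cv2.imwrite('pics/t32c.png',cv2.resize(im[175:285,190:320,::-1],None,fx=5,fy=5,interpolation=cv2.INTER_CUBIC))
# predicted carton end edges on top face, lane frame, top at z=45
th=np.radians(-1.95); ex=np.array([np.cos(th),np.sin(th),0]); ey=np.array([-np.sin(th),np.cos(th),0])
s,c=np.sin(np.radians(14)),np.cos(np.radians(14))
O=np.array([581,14.2,62]); up=ey*c+np.array([0,0,s]); n=-ey*s+np.array([0,0,c])
for u in (0,70,140,210): print(u,proj(p,(O+up*u+n*45)/1000).round(1))
hsv=cv2.cvtColor(im,cv2.COLOR_RGB2HSV)
v=228
for v in (226,227,228,229,230): print(v,hsv[v,245:310,1].tolist())
im,p=save('scene','s32'); print(read_state()['clock'])
E
```

```text
0 [[307.8 227.7]]
70 [[285.2 226.5]]
140 [[262.1 225.2]]
210 [[238.4 223.9]]
226 [15, 14, 12, 13, 13, 14, 14, 11, 12, 12, 12, 12, 12, 13, 13, 13, 10, 11, 12, 12, 9, 12, 15, 16, 14, 14, 14, 17, 14, 15, 15, 17, 15, 15, 15, 16, 17, 17, 17, 22, 22, 20, 15, 15, 17, 18, 18, 17, 17, 19, 24, 26, 28, 27, 29, 33, 33, 34, 37, 39, 41, 41, 37, 25, 27]
227 [26, 20, 22, 20, 20, 19, 16, 15, 14, 14, 14, 14, 15, 16, 14, 14, 13, 14, 12, 13, 12, 10, 15, 13, 13, 13, 10, 12, 12, 11, 12, 13, 10, 12, 13, 14, 12, 12, 12, 13, 14, 11, 10, 13, 13, 12, 13, 13, 10, 12, 15, 15, 15, 17, 15, 17, 15, 17, 15, 17, 18, 17, 16, 11, 23]
228 [56, 48, 46, 44, 44, 42, 34, 31, 32, 32, 27, 28, 31, 31, 28, 25, 24, 26, 26, 24, 20, 22, 23, 22, 20, 17, 15, 15, 15, 14, 14, 15, 14, 14, 14, 12, 14, 14, 14, 12, 12, 11, 14, 13, 12, 17, 15, 14, 15, 14, 14, 15, 15, 12, 14, 13, 12, 12, 11, 12, 13, 13, 11, 11, 18]
229 [104, 95, 92, 91, 93, 90, 86, 82, 83, 81, 77, 73, 71, 73, 70, 64, 59, 60, 59, 56, 48, 47, 46, 47, 45, 34, 34, 30, 29, 29, 31, 31, 28, 28, 28, 26, 27, 26, 24, 20, 19, 23, 25, 26, 31, 29, 28, 27, 26, 25, 24, 22, 22, 20, 20, 17, 15, 14, 14, 15, 17, 15, 14, 11, 21]
230 [120, 116, 119, 117, 119, 118, 120, 120, 119, 117, 120, 114, 111, 114, 110, 106, 104, 103, 103, 98, 94, 91, 94, 93, 92, 86, 84, 82, 80, 78, 72, 71, 71, 70, 67, 64, 59, 61, 52, 49, 47, 62, 67, 71, 71, 71, 67, 63, 61, 58, 50, 49, 46, 47, 43, 36, 34, 32, 32, 30, 31, 29, 27, 18, 26]
52.9
```

View pics/t32c.png

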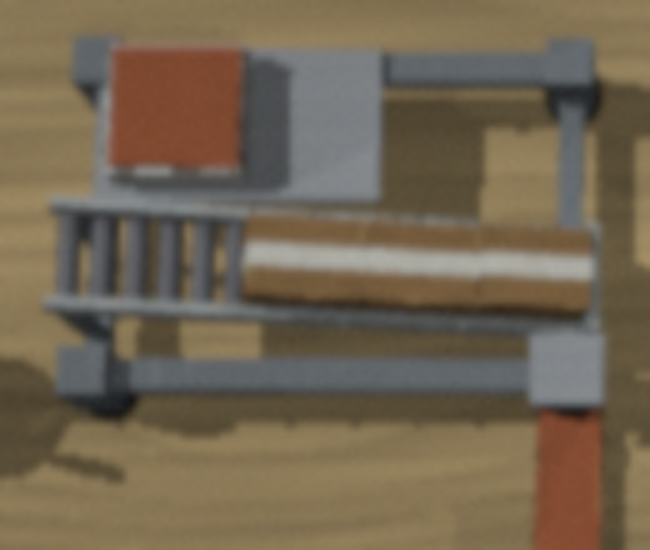

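View pics/s32.png

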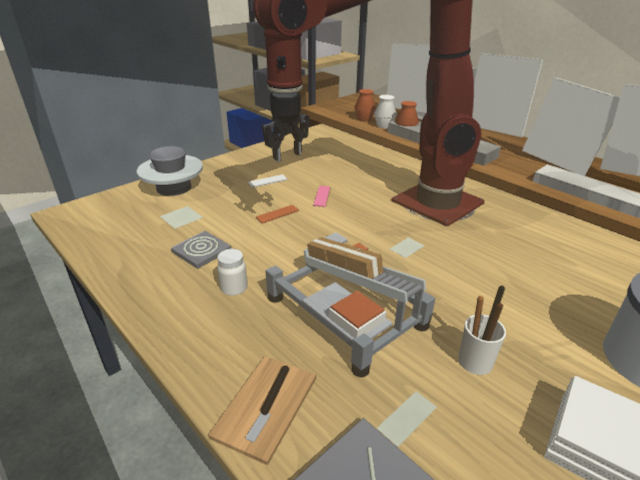

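```bash
python3 -c "
from station import *
print(finish_job())"
```

```text
the job is handed in; nothing more can be done
None
```

The job is handed in at about 53 s. The rack is shimmed, pressed and loaded; `finish_job` reports no verdict, so I can't say how it was judged.

- **Shims:** shim0 was already under the short foot, so I stacked two more terracotta strips on it. I brought them in level from the right instead of from the near side, because the arm cannot pull back far enough there. My first grip on the second strip slid off and turned it slightly. I measured it again and gripped lower.
- **Press test:** with all cartons still on the bench, I pressed the corner pad for over 1 s. The force was about 18 N, after a brief peak of 46 N at the fingertips. The pad sank about 3 mm (roughly 0.02 rad) and then stayed firm.
- **Cartons:** only three were on the bench. Each was set lengthwise in the lane and slid down to the stop.
- **Last checks:** the top view showed the three as one unbroken row. The upper end was at pixel 238.6, against 238.4 expected for 210 mm up the lane. The pad had moved less than 1 px from its starting position. By eye, the jar, cup, panel and look-alikes had not moved, and the gripper was clear of everything.

No check failed. I judged steadiness under load only from the pictures, because the rack joint can't be read.

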